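# Load the laser engraver's bed

## Task

Load the engraver's bed for the next job: lay the three round wooden blanks flat in the three round nests, each in the nest of its own size (largest in the largest, smallest in the smallest). Clamp the upright wooden block in the vise: standing on the parallels, its long side along the jaws and about centred on them, with the sliding jaw pushed up so that the block is held snug against the fixed jaw.

Things in the scene. Friction and masses are not known exactly. Their poses are not given: they have to be found in the camera images.
- disc_large: the large round blank: a plain beech disc 60 mm in diameter and 18 mm thick, lying flat; origin at the centre of its underside, z up. All blanks are of the same beech; the square and hexagonal ones (44 mm wide, 18 mm thick, not listed) are not part of the job
- nest_large: the nest for the large disc: a fixed shallow round white dish, 76 mm inside diameter, 86 mm outside, floor 3 mm thick, rim top 7 mm above the bed; origin at the centre of its underside on the bed, z up
- disc_medium: the medium round blank: a plain beech disc 46 mm in diameter and 18 mm thick, lying flat; origin at the centre of its underside, z up. All blanks are of the same beech; the square and hexagonal ones (44 mm wide, 18 mm thick, not listed) are not part of the job
- nest_medium: the nest for the medium disc: a fixed shallow round white dish, 62 mm inside diameter, 72 mm outside, floor 3 mm thick, rim top 7 mm above the bed; origin at the centre of its underside on the bed, z up
- disc_small: the small round blank: a plain beech disc 32 mm in diameter and 18 mm thick, lying flat; origin at the centre of its underside, z up. All blanks are of the same beech; the square and hexagonal ones (44 mm wide, 18 mm thick, not listed) are not part of the job
- nest_small: the nest for the small disc: a fixed shallow round white dish, 48 mm inside diameter, 58 mm outside, floor 3 mm thick, rim top 7 mm above the bed; origin at the centre of its underside on the bed, z up
- block: beech block 60 mm (its x) by 30 mm (its y) by 45 mm tall, standing on the bed; origin at the centre of its underside
- vise: small grey fixed vise; origin on the bed, under the middle of the fully open gap between the jaws; z up, y points from the fixed jaw to the sliding jaw. The fixed jaw's face is at y = -32 mm, the jaw is 60 mm wide in x, 20 mm thick, top 36 mm above the bed. Between the jaws two steel parallels, 8 mm wide, run along y at x = -18 and +18 mm, tops 16 mm above the bed. Base 70 mm in x, from y = -52 to +98 mm, 10 mm high
- jaw (a joint): travel of the sliding steel jaw towards the fixed jaw, in m: 0 fully open (gap 64 mm, its face at vise y = +32 mm); the gap is 64 mm minus the travel, so about 0.034 when closed on the 30 mm block; range 0 to 0.055. It starts open, with a gap of 54 to 64 mm. It slides with about 3 N of friction and stays where it is left. The jaw is 56 mm wide, 50 mm long, top 36 mm above the bed
- jaw_tab (a point): centre of the top edge of the upright steel tab on the sliding jaw by which it is slid; tab 30 mm wide in vise x, 12 mm thick in vise y, rising 30 mm above the jaw to 66 mm above the bed; 45 mm behind the jaw's face
Mind the look-alikes: they are no part of the job. Leave any turquoise look-alike of the nest_medium alone.

How it is judged (in metres and radians):
At the end, for the whole second after the job is handed in: Each disc lies flat in its size's nest, within 11 mm of centre. The block stands on the parallels, within 15 mm of the jaws' middle, long side along them within 0.1 rad, within 3 mm of the fixed jaw; the sliding jaw is within 3 mm of the block. All released and at rest (horizontal distance between disc_large and nest_large below 0.011 m and z of disc_large in the frame of nest_large below 0.006 m and angle between each of disc_large, disc_medium, disc_small, block's own z axis and vertical below 0.08 rad and linear speed of each of disc_large, disc_medium, disc_small, block below 0.02 m/s and horizontal distance between disc_medium and nest_medium below 0.011 m and z of disc_medium in the frame of nest_medium below 0.006 m and horizontal distance between disc_small and nest_small below 0.011 m and z of disc_small in the frame of nest_small below 0.006 m and x of block in the frame of vise between -0.015 and 0.015 m and y of block in the frame of vise between -0.02 and -0.014 m and z of block in the frame of vise between 0.013 and 0.019 m and angle between the x axis of block and the x axis of vise, either way round below 0.1 rad and value of joint jaw above 0.031 m); the robot touches nothing.
It also fails if it takes over 102 s, if anything falls off the work surface, if the arm or the gripper's body presses on something with over 40 N, if the wrist force passes 120 N, or if a joint passes its speed limit or range.

## Robot

A 6-joint arm with a two-finger parallel gripper is mounted at the origin on the work surface. World frame = base frame: x ahead of the robot, y to its left, z up, the work surface at z = 0. Lengths are in m, angles in degrees, forces in N, time in s.
With the tool pointing down it reaches from about 0.35 to 0.875 m from the base axis. Payload 4.2 kg.
Tool frame: the origin (TCP) lies on the centre line of the jaws, within the pads' length; the fingertips stand 19 mm ahead of it and the grasp point (between the pads) is the TCP; x points along the fingers, y is the direction in which the jaws open and shut, and the axes are right-handed (so a half turn about x gives the same grasp; the last joint's range is limited). The gripper opens to 87 mm and grips with 3 to 60 N. Pads are 19 mm wide; open, the fingers measure 117 mm over their backs; the gripper's body (75 mm by 190 mm) begins 51 mm behind the grasp point.
Start: joints at [-56.86, 22.042, 0.453, 0, -68.411, -14.817], TCP at [0.197, -0.593, 0.242] pointing down, gripper open.
Joint ranges: [-179.83, 179.83], [-69.29, 118.12], [-61.27, 80.66], [-181.25, 117.63], [-171.15, -9.14], [-177.46, 177.46]. Speed limits (degrees/s): [159.86, 159.86, 180, 180, 180, 180].

## Interface

Orientations are given as a 3x3 rotation matrix whose columns are the frame's x, y, z axes.
In Python, from station import r, viewer, job, spotter gives the robot as it stands.
- The arm moves only by the tool play_rows, never from a script. Its argument "commands" is a list of rows, each an object of numbers: "fingers": the gripper command: -1 is fully open, 1 is shut, values between are in proportion; "tx", "ty", "tz": the shift along the tool's x, y, z normalised to -1 to 1, where 1 is 750 mm; "ax", "ay", "az": the turn, a rotation vector about the tool's x, y, z normalised to -1 to 1, where 1 is pi rad. In form: [{"fingers": .., "tx": .., "ty": .., "tz": .., "ax": .., "ay": .., "az": ..}, ...]. A call has 1 to 5 rows; each row is the pose to reach, as a shift and turn from the pose commanded when the call began, along the tool's axes at that moment, turning the shorter way round; what a row does not reach only later rows make up. A row lasts 1/12 s, in which the tool goes at most 41.7 mm and 7.16 degrees, less where a joint would pass 70% of its speed; a pose out of reach is approached as far as the arm can. A call with a number of a shift or a turn outside -1 to 1 is refused whole. A call with a gripper value outside its range is refused whole. The fingers move at their own pace and stop on an object; the grip force is fixed at half the most. Time passes only in rows, so rows that repeat a pose let the fingers close. It gives the time, the measured TCP pose, the force and the opening at its end, in the units of the state.
- r.sense(): the state, without advancing time (a new reading comes with each control period).
- viewer.capture(name): name is "scene" or "top" or "wrist"; returns a dict with "image" (400x640x3 uint8, red, green, blue), "fx", "fy", "cx", "cy" (pixels), "dist" ([k1, k2, p1, p2, k3] as OpenCV has them; the pictures are not rectified), "R" (3x3) and "t" (3): a world point X has camera coordinates R X + t; the wrist camera has in their place "mount" (4x4, takes a point from camera to tool coordinates, whose origin is the TCP and whose axes are the tool frame's). Camera axes: x right, y down, z forward; pixel columns grow to the right and rows downward; lengths in m; the calibration is good to about 2 mm. A picture is of the moment at which its call begins: read the wrist's pose just before it. There is no depth.
- job.finish_job(): hands the job in, once; it reports no verdict.
Trained networks look in a picture, given as the dict that the camera call returned (one of the last four; its "shot" number tells which), for a name from the list of things; names that differ only in an ending like _2 or _b are one class to them, and where a whole thing is asked for, a point or a joint stands for the part that bears it (a point fixed in the world has none). Each returns a list of dicts, best first, with "score" (0 to 1); they miss things now and then, are a little off and sometimes report something else, mostly with a low value. They report only what shows in the picture. A call takes as long as a camera call. They do not tell look-alikes from the thing itself.
- spotter.find_in(name, picture): "uv" ([column, row] in pixels, amid what is visible of it).
- spotter.silhouettes(name, picture): "region" (400x640 bool, what is visible of it) and "uv" ([column, row] in pixels, amid what is visible of it).
The state is a dict: "time_s": time; "joints": joint angles; "joint_velocities": joint speeds; "effort": joint torques, N m; "tcp_pos": TCP position; "ee_rot": TCP orientation; "wrist_force": force on the tool from outside, world axes, zero at the start; "moment": the same for the moment, N m; "gripper_width": opening from 0.0 (shut) to 1.0 (fully open).
Only numpy, scipy, OpenCV 4.12 (cv2) and the standard library are available. Lean on these libraries where they do the work, as an engineer would, in place of code of your own. Each camera call takes 0.05 s, during which the arm holds its last target. There are 200 camera calls.

## Working session

There is one attempt and no reset: what is moved stays moved. The work goes in short steps, Python scripts to look and compute and a tool call to move; the robot and the scene stay as the last step left them, time stands still between calls to the robot, and variables do not carry over. Pictures are saved under pics/ and viewed, about 12 in all and at most 16, crops included, and the job is handed in when it is done.

Besides the shell and the picture viewer there is one more tool, called after ">>>" as name(argument=value, ...), one argument or row to a line, values as JSON. play_rows: Moves the arm, as the interface text tells. Its arguments: {"type":"object","properties":{"commands":{"type":"array"}},"required":["commands"]}

```bash
mkdir -p pics; ls; cat > h.py <<'E'
import numpy as np, cv2
from station import r, viewer, job, spotter
def KD(p): return np.array([[p['fx'],0,p['cx']],[0,p['fy'],p['cy']],[0,0,1.]]), np.array(p['dist'],float)
def RT(p,s=None):
    if 'R' in p: return np.array(p['R']),np.array(p['t'])
    T=np.eye(4);T[:3,:3]=np.array(s['ee_rot']);T[:3,3]=s['tcp_pos'];W=np.linalg.inv(T@np.array(p['mount']));return W[:3,:3],W[:3,3]
def back(p,uv,z,s=None):
    K,D=KD(p);R,t=RT(p,s);uv=np.array(uv,float).reshape(-1,1,2)
    n=cv2.undistortPoints(uv,K,D).reshape(-1,2);d=np.c_[n,np.ones(len(n))]@R;c=-R.T@t
    return c+d*((z-c[2])/d[:,2])[:,None]
def proj(p,X,s=None):
    K,D=KD(p);R,t=RT(p,s);return cv2.projectPoints(np.array(X,float).reshape(-1,3),cv2.Rodrigues(R)[0],t,K,D)[0].reshape(-1,2)
def save(p,n,crop=None,f=1):
    im=p['image'][...,::-1]
    if crop: im=im[crop[1]:crop[3],crop[0]:crop[2]]
    cv2.imwrite('pics/'+n,cv2.resize(im,None,fx=f,fy=f,interpolation=cv2.INTER_CUBIC))
E
python3 - <<'E'
from h import *
for c in ('top','scene'):
    p=viewer.capture(c);save(p,c+'0.png',None,1.25)
    for n,z in (('disc_large',.009),('disc_medium',.009),('disc_small',.009),('nest_large',.004),('nest_medium',.004),('nest_small',.004),('block',.022),('vise',.01),('jaw_tab',.05)):
        for o in spotter.find_in(n,p)[:5]:
            print(c,n,round(o['score'],2),np.round(o['uv']),np.round(back(p,o['uv'],z)[0],3))
s=r.sense();print(s['time_s'],s['tcp_pos'],np.round(s['ee_rot'],3),s['gripper_width'])
E
```

```text
pics
top disc_large 0.67 [428. 263.] [ 0.426 -0.327  0.009]
top disc_medium 0.73 [384. 257.] [ 0.436 -0.195  0.009]
top disc_small 0.62 [383. 210.] [ 0.578 -0.187  0.009]
top nest_large 0.93 [228. 189.] [0.612 0.289 0.004]
top nest_medium 0.88 [199. 154.] [0.718 0.39  0.004]
top nest_medium 0.8 [303. 253.] [0.431 0.046 0.004]
top nest_medium 0.75 [273. 179.] [0.653 0.155 0.004]
top nest_small 0.51 [317. 180.] [0.659 0.019 0.004]
top vise 0.61 [246. 242.] [0.452 0.218 0.01 ]
scene disc_large 0.94 [152. 272.] [ 0.426 -0.329  0.009]
scene disc_medium 0.91 [208. 243.] [ 0.436 -0.2    0.009]
scene disc_small 0.81 [255. 269.] [ 0.574 -0.187  0.009]
scene nest_large 0.85 [406. 186.] [0.622 0.285 0.004]
scene nest_large 0.45 [340. 173.] [0.451 0.226 0.004]
scene nest_medium 0.64 [392. 216.] [0.671 0.152 0.004]
scene nest_medium 0.63 [289. 198.] [0.435 0.045 0.004]
scene nest_medium 0.61 [340. 204.] [0.546 0.109 0.004]
scene nest_medium 0.56 [453. 184.] [0.708 0.374 0.004]
scene nest_medium 0.47 [352. 239.] [0.654 0.02  0.004]
scene nest_small 0.89 [351. 239.] [0.653 0.019 0.004]
scene block 0.77 [253. 209.] [ 0.427 -0.062  0.022]
scene block 0.28 [153. 273.] [ 0.445 -0.334  0.022]
scene vise 0.97 [344. 169.] [0.453 0.24  0.01 ]
scene jaw_tab 0.8 [348. 161.] [0.478 0.224 0.05 ]
1.0 [ 0.19651152 -0.59327704  0.24155045] [[-0.    -0.314  0.949]
 [ 0.     0.949  0.314]
 [-1.     0.    -0.   ]] 1.0057143466298668
```

View pics/top0.png

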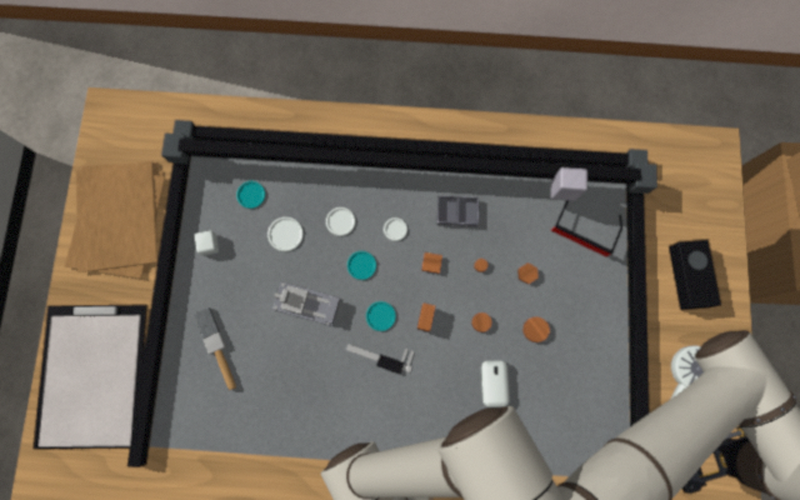

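View pics/scene0.png

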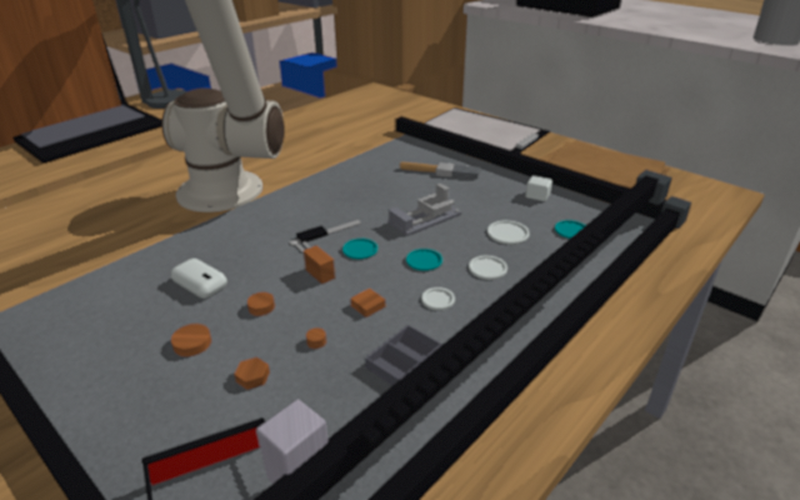

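Candidates (native top pixels):
- **Discs:** large (428,263), medium (385,257) and small (384,212).
- **Disc look-alikes:** square (346,210) and hexagon (423,218).
- **Block:** (342,254), the tall one.
- **White nests:** large (228,187), medium (272,177) and small (316,183).
- **Turquoise look-alikes, left alone:** (201,156), (289,212) and (305,253).
- **Vise:** (246,242).

Next I'll check these choices in a close crop.

```bash
python3 - <<'E'
from h import *
t=viewer.capture('top');s=viewer.capture('scene')
def crop(p,c,f):
    return cv2.resize(p['image'][c[1]:c[3],c[0]:c[2],::-1],(400,300),interpolation=cv2.INTER_CUBIC)
a=np.hstack([crop(s,(120,190,320,340),0),crop(t,(320,180,480,300),0)])
b=np.hstack([crop(s,(270,130,450,265),0),crop(t,(190,135,350,255),0)])
cv2.imwrite('pics/crop1.png',np.vstack([a,b]))
for p,nm in ((t,'top'),(s,'scene')):
    for n,z in (('disc_large',.009),('disc_medium',.009),('disc_small',.009),('nest_large',.004),('nest_medium',.004),('nest_small',.004),('block',.022)):
        for o in spotter.silhouettes(n,p)[:4]:
            v,u=np.nonzero(o['region']); P=back(p,np.c_[u,v],z); 
            print(nm,n,round(o['score'],2),np.round(o['uv']),len(u),np.round(P.mean(0)[:2],3),np.round((P.max(0)-P.min(0))[:2],3), p['image'][o['region']].mean(0).astype(int))
E
```

```text
top disc_large 0.66 [431. 264.] 379 [ 0.425 -0.329] [0.063 0.062] [141  92  59]
top disc_medium 0.56 [383. 257.] 179 [ 0.436 -0.198] [0.042 0.042] [144  92  56]
top nest_large 0.92 [229. 190.] 612 [0.619 0.29 ] [0.086 0.085] [193 199 194]
top nest_medium 0.83 [272. 180.] 384 [0.66  0.158] [0.068 0.068] [195 201 196]
top nest_medium 0.79 [198. 154.] 389 [0.713 0.387] [0.069 0.07 ] [ 21 131 129]
top nest_medium 0.75 [304. 253.] 452 [0.434 0.042] [0.07  0.069] [ 24 134 132]
top nest_medium 0.64 [292. 210.] 432 [0.553 0.096] [0.069 0.071] [ 23 132 130]
top nest_small 0.75 [313. 183.] 280 [0.649 0.021] [0.058 0.056] [188 194 189]
top nest_small 0.3 [229. 188.] 602 [0.619 0.29 ] [0.084 0.084] [194 200 194]
top block 0.65 [342. 252.] 263 [ 0.437 -0.066] [0.065 0.04 ] [144  95  63]
scene disc_large 0.89 [153. 271.] 658 [ 0.427 -0.327] [0.077 0.063] [121  75  44]
scene disc_large 0.61 [404. 188.] 488 [0.625 0.28 ] [0.087 0.087] [165 170 167]
scene disc_large 0.41 [252. 269.] 234 [ 0.573 -0.191] [0.046 0.042] [115  73  46]
scene disc_small 0.54 [251. 266.] 255 [ 0.572 -0.192] [0.048 0.041] [113  74  48]
scene nest_large 0.97 [405. 188.] 510 [0.621 0.286] [0.089 0.092] [162 168 165]
scene nest_medium 0.93 [287. 198.] 386 [0.436 0.042] [0.074 0.074] [  6 112 113]
scene nest_medium 0.69 [453. 184.] 292 [0.705 0.387] [0.055 0.085] [ 14 107 107]
scene nest_medium 0.57 [339. 207.] 381 [0.555 0.094] [0.07  0.069] [  3 113 114]
scene nest_small 0.64 [352. 242.] 365 [0.65  0.019] [0.057 0.061] [162 168 165]
scene block 0.63 [253. 210.] 540 [ 0.437 -0.064] [0.11  0.074] [102  64  39]
scene block 0.43 [350. 160.] 435 [0.446 0.265] [0.098 0.128] [98 98 98]
```

View pics/crop1.png

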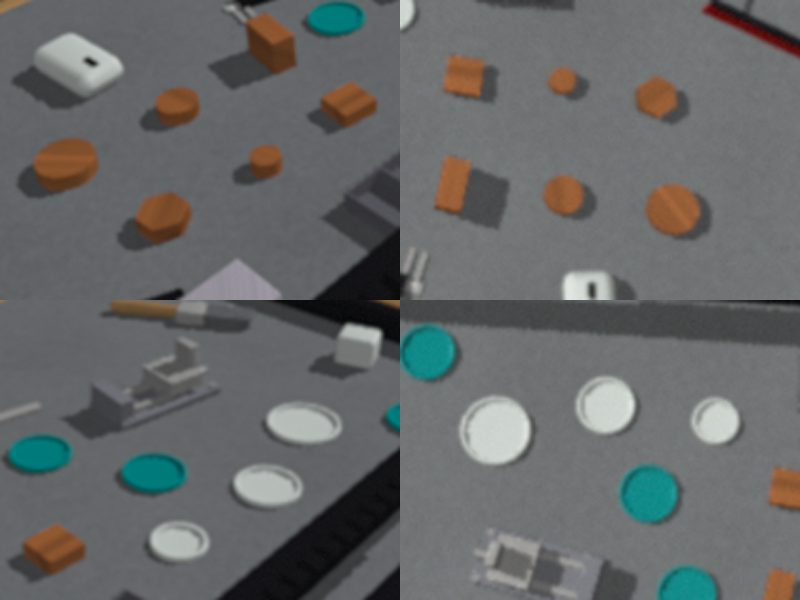

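>>> play_rows(
  commands=[
    {"fingers": -1, "tx": 0, "ty": 0.05, "tz": 0.05, "ax": 0.03, "ay": 0, "az": 0},
    {"fingers": -1, "tx": 0, "ty": 0.1, "tz": 0.1, "ax": 0.06, "ay": 0, "az": 0},
    {"fingers": -1, "tx": 0, "ty": 0.15, "tz": 0.15, "ax": 0.1, "ay": 0, "az": 0},
    {"fingers": -1, "tx": 0, "ty": 0.18, "tz": 0.18, "ax": 0.1017, "ay": 0, "az": 0},
    {"fingers": -1, "tx": 0, "ty": 0.21, "tz": 0.21, "ax": 0.1017, "ay": 0, "az": 0},
  ],
)

```text
time_s: 2.22
tcp_pos: [0.289, -0.4084, 0.2416]
ee_rot: [[0.0, 0.001, 1.0], [-0.0, 1.0, -0.001], [-1.0, -0.0, 0.0]]
wrist_force: [0.8, -0.4, -0.5]
gripper_width: 0.995
```

The crops agree with the list. The round blanks have the right relative sizes, the square and hexagon are distinct, and the white nests get smaller from left to right. The vise tab is on the +y (left) side and the fixed jaw is on the right. Next I'll hover over the discs.

>>> play_rows(
  commands=[
    {"fingers": -1, "tx": 0, "ty": 0.03, "tz": 0.04, "ax": 0, "ay": 0, "az": 0},
    {"fingers": -1, "tx": 0, "ty": 0.07, "tz": 0.085, "ax": 0, "ay": 0, "az": 0},
    {"fingers": -1, "tx": 0, "ty": 0.11, "tz": 0.13, "ax": 0, "ay": 0, "az": 0},
    {"fingers": -1, "tx": 0, "ty": 0.144, "tz": 0.17, "ax": 0, "ay": 0, "az": 0},
    {"fingers": -1, "tx": 0, "ty": 0.144, "tz": 0.17, "ax": 0, "ay": 0, "az": 0},
  ],
)

```text
time_s: 2.63
tcp_pos: [0.4203, -0.2987, 0.2419]
ee_rot: [[0.003, -0.006, 1.0], [-0.001, 1.0, 0.006], [-1.0, -0.001, 0.003]]
wrist_force: [0.2, -1.1, -0.7]
gripper_width: 1.001
```

```bash
cat >> h.py <<'E'
def look(names,fn=None,f=1.25):
    s=r.sense();p=viewer.capture('wrist')
    if fn: save(p,fn,None,f)
    for n,z in names:
        for o in spotter.silhouettes(n,p)[:3]:
            v,u=np.nonzero(o['region']);b=min(u.min(),v.min(),639-u.max(),399-v.max())
            P=back(p,np.c_[u,v],z,s)[:,:2]; m=cv2.minAreaRect(P.astype(np.float32)*1000)
            print(n,round(o['score'],2),np.round(o['uv']),len(u),'edge',b,'mean',np.round(P.mean(0),4),'rect',np.round(m[0],1),np.round(m[1],1),round(m[2],1),p['image'][o['region']].mean(0).astype(int))
    print(round(s['time_s'],2),np.round(s['tcp_pos'],4),'camc',np.round(-RT(p,s)[0].T@RT(p,s)[1],3))
    return s,p
E
python3 - <<'E'
from h import *
look([('disc_large',.018),('disc_medium',.018),('disc_small',.018),('block',.045)],'w1.png')
E
```

```text
disc_large 0.98 [295. 180.] 2092 edge 154 mean [ 0.4245 -0.3268] rect [ 424.9 -327.3] [60.1 58.1] 0.4 [197 143  99]
disc_medium 0.95 [405. 190.] 1299 edge 168 mean [ 0.4329 -0.1994] rect [ 433.9 -199.1] [47.9 47.5] 0.5 [189 138  96]
disc_small 0.65 [402. 292.] 421 edge 96 mean [ 0.5719 -0.1927] rect [ 572.9 -192.5] [34.1 26.1] 90.0 [187 138  98]
block 0.83 [521. 191.] 2457 edge 90 mean [ 0.4307 -0.0776] rect [431.8 -77.7] [56.  60.2] 78.9 [161 116  80]
2.63 [ 0.4203 -0.2987  0.2419] camc [ 0.35  -0.299  0.385]
```

View pics/w1.png

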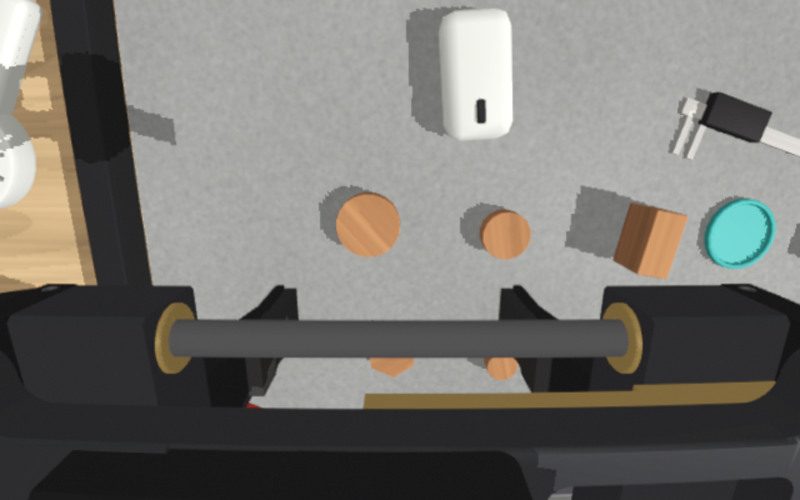

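Wrist view: the large disc is at (295,180) and the medium at (405,190), both clear. The small disc and hexagon sit behind the finger bar, and the block is at (521,191). I'll descend on the large disc.

>>> play_rows(
  commands=[
    {"fingers": -1, "tx": 0.05, "ty": -0.02, "tz": 0.003, "ax": 0, "ay": 0, "az": 0},
    {"fingers": -1, "tx": 0.1, "ty": -0.037, "tz": 0.006, "ax": 0, "ay": 0, "az": 0},
    {"fingers": -1, "tx": 0.15, "ty": -0.037, "tz": 0.006, "ax": 0, "ay": 0, "az": 0},
    {"fingers": -1, "tx": 0.2, "ty": -0.037, "tz": 0.006, "ax": 0, "ay": 0, "az": 0},
    {"fingers": -1, "tx": 0.24, "ty": -0.037, "tz": 0.006, "ax": 0, "ay": 0, "az": 0},
  ],
)

```text
time_s: 3.3
tcp_pos: [0.4182, -0.3306, 0.0592]
ee_rot: [[-0.002, 0.003, 1.0], [0.001, 1.0, -0.003], [-1.0, 0.001, -0.002]]
wrist_force: [0.4, -0.4, -0.2]
gripper_width: 1.0
```

```bash
python3 - <<'E'
from h import *
look([('disc_large',.018),('disc_medium',.018),('block',.045)])
E
```

```text
disc_large 0.96 [325. 229.] 5122 edge 112 mean [ 0.4148 -0.3274] rect [ 420.5 -326.3] [57.7 54.6] 52.7 [177 127  88]
disc_medium 0.95 [518. 221.] 615 edge 89 mean [ 0.4115 -0.2073] rect [ 410.4 -205.8] [37.4  9. ] 89.5 [146 106  76]
3.3 [ 0.4182 -0.3306  0.0592] camc [ 0.349 -0.331  0.202]
```

>>> play_rows(
  commands=[
    {"fingers": -1, "tx": 0.044, "ty": 0.004, "tz": 0.007, "ax": 0, "ay": 0, "az": 0},
    {"fingers": -1, "tx": 0.044, "ty": 0.004, "tz": 0.007, "ax": 0, "ay": 0, "az": 0},
    {"fingers": 1, "tx": 0.044, "ty": 0.004, "tz": 0.007, "ax": 0, "ay": 0, "az": 0},
    {"fingers": 1, "tx": 0.044, "ty": 0.004, "tz": 0.007, "ax": 0, "ay": 0, "az": 0},
    {"fingers": 1, "tx": 0.044, "ty": 0.004, "tz": 0.007, "ax": 0, "ay": 0, "az": 0},
  ],
)

```text
time_s: 3.92
tcp_pos: [0.4271, -0.3273, 0.0309]
ee_rot: [[0.004, -0.001, 1.0], [-0.002, 1.0, 0.001], [-1.0, -0.002, 0.004]]
wrist_force: [-0.1, -0.8, 0.2]
gripper_width: 0.852
```

>>> play_rows(
  commands=[
    {"fingers": 1, "tx": 0, "ty": 0, "tz": 0, "ax": 0, "ay": 0, "az": 0},
    {"fingers": 1, "tx": 0, "ty": 0, "tz": 0, "ax": 0, "ay": 0, "az": 0},
  ],
)

```text
time_s: 4.08
tcp_pos: [0.4265, -0.3269, 0.0299]
ee_rot: [[0.002, -0.0, 1.0], [-0.001, 1.0, 0.0], [-1.0, -0.001, 0.002]]
wrist_force: [-0.3, 0.7, -0.8]
gripper_width: 0.707
```

>>> play_rows(
  commands=[
    {"fingers": -0.6, "tx": 0.0, "ty": 0, "tz": 0, "ax": 0, "ay": 0, "az": 0},
    {"fingers": -0.6, "tx": 0.005, "ty": 0, "tz": 0, "ax": 0, "ay": 0, "az": 0},
    {"fingers": 1, "tx": 0.005, "ty": 0, "tz": 0, "ax": 0, "ay": 0, "az": 0},
    {"fingers": 1, "tx": 0.005, "ty": 0, "tz": 0, "ax": 0, "ay": 0, "az": 0},
    {"fingers": 1, "tx": 0.005, "ty": 0, "tz": 0, "ax": 0, "ay": 0, "az": 0},
  ],
)

```text
time_s: 4.5
tcp_pos: [0.4258, -0.3265, 0.0246]
ee_rot: [[-0.001, -0.0, 1.0], [0.0, 1.0, 0.0], [-1.0, 0.0, -0.001]]
wrist_force: [0.7, 0.4, 0.6]
gripper_width: 0.681
```

>>> play_rows(
  commands=[
    {"fingers": 1, "tx": 0, "ty": 0, "tz": 0, "ax": 0, "ay": 0, "az": 0},
    {"fingers": 1, "tx": 0, "ty": 0, "tz": 0, "ax": 0, "ay": 0, "az": 0},
    {"fingers": 1, "tx": -0.02, "ty": 0, "tz": 0, "ax": 0, "ay": 0, "az": 0},
    {"fingers": 1, "tx": -0.07, "ty": 0, "tz": 0, "ax": 0, "ay": 0, "az": 0},
    {"fingers": 1, "tx": -0.11, "ty": 0, "tz": 0, "ax": 0, "ay": 0, "az": 0},
  ],
)

```text
time_s: 4.92
tcp_pos: [0.4254, -0.3265, 0.108]
ee_rot: [[-0.002, -0.001, 1.0], [0.0, 1.0, 0.001], [-1.0, 0.0, -0.002]]
wrist_force: [1.1, -0.5, 0.0]
gripper_width: 0.682
```

>>> play_rows(
  commands=[
    {"fingers": 1, "tx": -0.01, "ty": 0.05, "tz": 0.016, "ax": 0, "ay": 0, "az": 0},
    {"fingers": 1, "tx": -0.02, "ty": 0.1, "tz": 0.032, "ax": 0, "ay": 0, "az": 0},
    {"fingers": 1, "tx": -0.02, "ty": 0.15, "tz": 0.048, "ax": 0, "ay": 0, "az": 0},
    {"fingers": 1, "tx": -0.02, "ty": 0.2, "tz": 0.064, "ax": 0, "ay": 0, "az": 0},
    {"fingers": 1, "tx": -0.02, "ty": 0.25, "tz": 0.08, "ax": 0, "ay": 0, "az": 0},
  ],
)

```text
time_s: 5.33
tcp_pos: [0.486, -0.1374, 0.1227]
ee_rot: [[0.001, 0.0, 1.0], [0.0, 1.0, -0.0], [-1.0, 0.0, 0.001]]
wrist_force: [0.8, -1.0, -0.0]
gripper_width: 0.679
```

>>> play_rows(
  commands=[
    {"fingers": 1, "tx": 0, "ty": 0.05, "tz": 0.016, "ax": 0, "ay": 0, "az": 0},
    {"fingers": 1, "tx": 0, "ty": 0.1, "tz": 0.032, "ax": 0, "ay": 0, "az": 0},
    {"fingers": 1, "tx": 0, "ty": 0.15, "tz": 0.048, "ax": 0, "ay": 0, "az": 0},
    {"fingers": 1, "tx": 0, "ty": 0.2, "tz": 0.064, "ax": 0, "ay": 0, "az": 0},
    {"fingers": 1, "tx": 0, "ty": 0.25, "tz": 0.08, "ax": 0, "ay": 0, "az": 0},
  ],
)

```text
time_s: 5.75
tcp_pos: [0.5458, 0.0505, 0.1224]
ee_rot: [[0.0, -0.001, 1.0], [0.0, 1.0, 0.001], [-1.0, 0.0, 0.0]]
wrist_force: [1.2, -0.4, -0.0]
gripper_width: 0.685
```

```bash
python3 - <<'E'
from h import *
look([('nest_large',.007),('nest_medium',.007),('vise',.01),('jaw_tab',.066)],'w2.png')
print(np.round(r.sense()['ee_rot'],3))
E
```

```text
nest_large 0.65 [566. 239.] 106 edge 69 mean [0.5822 0.2681] rect [582.6 267.1] [10.5 11.5] 1.0 [207 208 203]
nest_medium 0.6 [382. 199.] 3765 edge 159 mean [0.5441 0.1029] rect [545.5 105.3] [72.5 49.7] 45.4 [ 79 195 190]
nest_medium 0.59 [306.  55.] 7637 edge 4 mean [0.4329 0.0426] rect [433.4  42.6] [70.9 71.1] 48.4 [ 86 201 196]
vise 0.67 [535.  80.] 18897 edge 0 mean [0.4489 0.2193] rect [450.  227.5] [169.   75.7] 78.3 [171 169 167]
jaw_tab 0.73 [596.  90.] 7467 edge 0 mean [0.4584 0.2171] rect [459.2 221.4] [66.5 51.2] 79.5 [175 173 167]
jaw_tab 0.58 [321. 237.] 7356 edge 90 mean [0.5589 0.0504] rect [566.4  51.2] [83.7 76.3] 17.5 [164 118  82]
5.75 [0.5458 0.0505 0.1224] camc [0.476 0.05  0.266]
[[-0.001 -0.001  1.   ]
 [-0.     1.     0.001]
 [-1.    -0.    -0.001]]
```

View pics/w2.png

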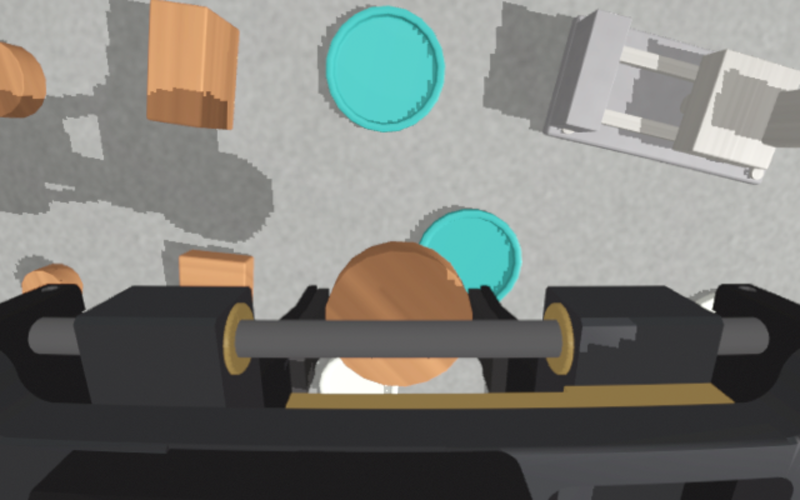

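>>> play_rows(
  commands=[
    {"fingers": 1, "tx": 0, "ty": 0.05, "tz": 0.016, "ax": 0, "ay": 0, "az": 0},
    {"fingers": 1, "tx": 0, "ty": 0.1, "tz": 0.032, "ax": 0, "ay": 0, "az": 0},
    {"fingers": 1, "tx": 0, "ty": 0.15, "tz": 0.048, "ax": 0, "ay": 0, "az": 0},
    {"fingers": 1, "tx": 0, "ty": 0.2, "tz": 0.064, "ax": 0, "ay": 0, "az": 0},
    {"fingers": 1, "tx": 0, "ty": 0.25, "tz": 0.08, "ax": 0, "ay": 0, "az": 0},
  ],
)

```text
time_s: 6.42
tcp_pos: [0.606, 0.2357, 0.1224]
ee_rot: [[-0.001, 0.002, 1.0], [-0.0, 1.0, -0.002], [-1.0, -0.0, -0.001]]
wrist_force: [2.1, -0.0, -0.9]
gripper_width: 0.68
```

```bash
python3 - <<'E'
from h import *
look([('nest_large',.007),('nest_medium',.007),('vise',.01)],'w3.png',1.25)
E
```

```text
nest_large 0.63 [394. 198.] 5105 edge 148 mean [0.6067 0.2968] rect [608.8 298.5] [85. 58.] 46.1 [242 244 237]
nest_medium 0.92 [148. 135.] 6487 edge 91 mean [0.5521 0.0985] rect [553.   98.3] [71.4 73.4] 11.6 [ 52 138 133]
nest_medium 0.6 [224. 237.] 1192 edge 110 mean [0.6372 0.1531] rect [655.5 157.1] [66.5 42.7] 3.8 [241 243 235]
nest_medium 0.58 [60. 12.] 1766 edge 0 mean [0.4582 0.0438] rect [459.9  42.3] [66.3 19.8] 87.0 [ 72 186 181]
vise 0.61 [311.  18.] 9740 edge 0 mean [0.4715 0.228 ] rect [477.2 215.8] [167.4  43.8] 89.6 [180 178 176]
6.42 [0.606  0.2357 0.1224] camc [0.536 0.236 0.266]
```

View pics/w3.png

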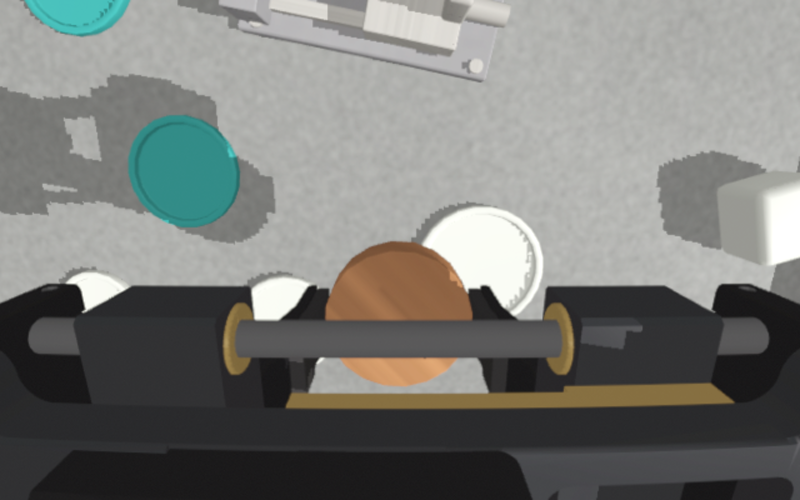

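Wrist view: the large nest is partly hidden behind the held disc. Its rim reaches right to about (434,210) and top at about (385,166), native. I'll back-project those and measure the vise edge.

```bash
python3 - <<'E'
from h import *
s=r.sense();p=viewer.capture('wrist')
a=np.array
print('large R,T',back(p,a([[543,262],[480,206]])/1.25,.007,s).round(4))
print('base edge',back(p,a([[233,22],[483,81]])/1.25,.0,s).round(4), back(p,a([[483,81],[497,25]])/1.25,.0,s).round(4))
hs=cv2.cvtColor(p['image'],cv2.COLOR_RGB2HSV)
m=((hs[...,1]<25)&(hs[...,2]>225)).astype(np.uint8)
# circle fit on outer rim points
from scipy.optimize import least_squares
n,l,st,c=cv2.connectedComponentsWithStats(m)
for i in range(1,n):
    if st[i,4]>400:
        v,u=np.nonzero(l==i);P=back(p,np.c_[u,v],.007,s)[:,:2]
        h=cv2.convexHull(P.astype(np.float32)*1000)[:,0]
        print(st[i],h[:,0].min().round(1),h[:,0].max().round(1),h[:,1].min().round(1),h[:,1].max().round(1))
E
```

```text
large R,T [[0.6121 0.3319 0.007 ]
 [0.5746 0.2876 0.007 ]]
base edge [[0.4636 0.1354 0.    ]
 [0.498  0.2873 0.    ]] [[0.498  0.2873 0.    ]
 [0.466  0.2944 0.    ]]
[ 615  152   25   62 1344] 562.3 615.5 482.1 514.9
[ 340  167   95   86 4487] 576.4 650.4 252.7 332.5
[ 55 219  45  29 669] 620.9 647.1 5.3 45.0
[202 223  44  32 998] 624.0 652.4 135.4 172.9
```

>>> play_rows(
  commands=[
    {"fingers": 1, "tx": 0.01, "ty": 0.045, "tz": 0.011, "ax": 0, "ay": 0, "az": 0},
    {"fingers": 1, "tx": 0.04, "ty": 0.071, "tz": 0.016, "ax": 0, "ay": 0, "az": 0},
    {"fingers": 1, "tx": 0.08, "ty": 0.071, "tz": 0.016, "ax": 0, "ay": 0, "az": 0},
    {"fingers": 1, "tx": 0.115, "ty": 0.071, "tz": 0.016, "ax": 0, "ay": 0, "az": 0},
    {"fingers": 1, "tx": 0.115, "ty": 0.071, "tz": 0.016, "ax": 0, "ay": 0, "az": 0},
  ],
)

```text
time_s: 7.08
tcp_pos: [0.6138, 0.2849, 0.03]
ee_rot: [[-0.011, 0.003, 1.0], [-0.006, 1.0, -0.003], [-1.0, -0.006, -0.011]]
wrist_force: [-1.1, -0.6, -2.0]
gripper_width: 0.678
```

```bash
python3 - <<'E'
from h import *
s=r.sense();print(s['tcp_pos'])
E
```

```text
[0.61383962 0.28487629 0.02998579]
```

>>> play_rows(
  commands=[
    {"fingers": 1, "tx": 0, "ty": 0, "tz": 0.002, "ax": 0, "ay": 0, "az": 0},
    {"fingers": 1, "tx": 0, "ty": 0.002, "tz": 0.003, "ax": 0, "ay": 0, "az": 0},
  ],
)

```text
time_s: 7.25
tcp_pos: [0.6213, 0.2896, 0.038]
ee_rot: [[0.002, 0.001, 1.0], [0.001, 1.0, -0.001], [-1.0, 0.001, 0.002]]
wrist_force: [-0.3, -0.7, -0.4]
gripper_width: 0.678
```

>>> play_rows(
  commands=[
    {"fingers": 1, "tx": 0.006, "ty": 0, "tz": -0.003, "ax": 0, "ay": 0, "az": 0},
    {"fingers": 1, "tx": 0.011, "ty": 0, "tz": -0.003, "ax": 0, "ay": 0, "az": 0},
    {"fingers": 1, "tx": 0.011, "ty": 0, "tz": -0.003, "ax": 0, "ay": 0, "az": 0},
    {"fingers": 1, "tx": 0.011, "ty": 0, "tz": -0.003, "ax": 0, "ay": 0, "az": 0},
  ],
)

```text
time_s: 7.58
tcp_pos: [0.6177, 0.2907, 0.0284]
ee_rot: [[0.0, -0.0, 1.0], [0.0, 1.0, 0.0], [-1.0, 0.0, 0.0]]
wrist_force: [-0.6, 0.7, -1.2]
gripper_width: 0.686
```

>>> play_rows(
  commands=[
    {"fingers": -1, "tx": 0, "ty": 0, "tz": 0, "ax": 0, "ay": 0, "az": 0},
    {"fingers": -1, "tx": 0, "ty": 0, "tz": 0, "ax": 0, "ay": 0, "az": 0},
    {"fingers": -1, "tx": 0, "ty": 0, "tz": 0, "ax": 0, "ay": 0, "az": 0},
    {"fingers": -1, "tx": -0.04, "ty": 0, "tz": 0, "ax": 0, "ay": 0, "az": 0},
    {"fingers": -1, "tx": -0.09, "ty": 0, "tz": 0, "ax": 0, "ay": 0, "az": 0},
  ],
)

```text
time_s: 8.0
tcp_pos: [0.6156, 0.2894, 0.0921]
ee_rot: [[-0.007, 0.0, 1.0], [-0.005, 1.0, -0.0], [-1.0, -0.005, -0.007]]
wrist_force: [0.2, 0.7, -1.4]
gripper_width: 0.952
```

>>> play_rows(
  commands=[
    {"fingers": -1, "tx": -0.05, "ty": 0, "tz": -0.02, "ax": 0, "ay": 0, "az": 0},
    {"fingers": -1, "tx": -0.1, "ty": -0.02, "tz": -0.04, "ax": 0, "ay": 0, "az": 0},
    {"fingers": -1, "tx": -0.12, "ty": -0.05, "tz": -0.08, "ax": 0, "ay": 0, "az": 0},
    {"fingers": -1, "tx": -0.12, "ty": -0.07, "tz": -0.12, "ax": 0, "ay": 0, "az": 0},
    {"fingers": -1, "tx": -0.12, "ty": -0.07, "tz": -0.12, "ax": 0, "ay": 0, "az": 0},
  ],
)

```text
time_s: 8.42
tcp_pos: [0.5224, 0.2348, 0.1865]
ee_rot: [[-0.003, 0.001, 1.0], [-0.0, 1.0, -0.001], [-1.0, -0.0, -0.003]]
wrist_force: [0.1, 0.1, -0.7]
gripper_width: 1.002
```

```bash
python3 - <<'E'
from h import *
look([('disc_large',.021),('nest_large',.007),('nest_medium',.007),('nest_small',.007),('vise',.01)],'w4.png',1.25)
E
```

```text
disc_large 0.96 [372. 289.] 887 edge 98 mean [0.618  0.2895] rect [614.7 287.6] [65.8 49.8] 9.8 [174 126  88]
disc_large 0.42 [ 23. 105.] 2513 edge 0 mean [ 0.438  -0.0532] rect [440.1 -53.3] [41.4 66.6] 78.6 [113  78  54]
nest_large 0.78 [366. 246.] 1148 edge 95 mean [0.6061 0.2869] rect [617.4 288.6] [85.5 71.5] 3.8 [210 210 203]
nest_medium 0.69 [121.  96.] 4357 edge 58 mean [0.433  0.0439] rect [433.2  43.8] [72.4 71.2] 62.4 [ 52 142 138]
nest_medium 0.57 [189. 210.] 3489 edge 154 mean [0.5514 0.0982] rect [551.7  97.5] [70.3 72.4] 0.3 [ 68 179 173]
nest_small 0.33 [ 20. 104.] 2507 edge 0 mean [ 0.4369 -0.0662] rect [438.8 -66.2] [43.3 68.8] 78.8 [113  78  54]
vise 0.89 [299. 110.] 12305 edge 60 mean [0.449  0.2177] rect [450.4 219.9] [162.7  72. ] 78.9 [172 170 168]
8.42 [0.5224 0.2348 0.1865] camc [0.453 0.235 0.33 ]
```

View pics/w4.png

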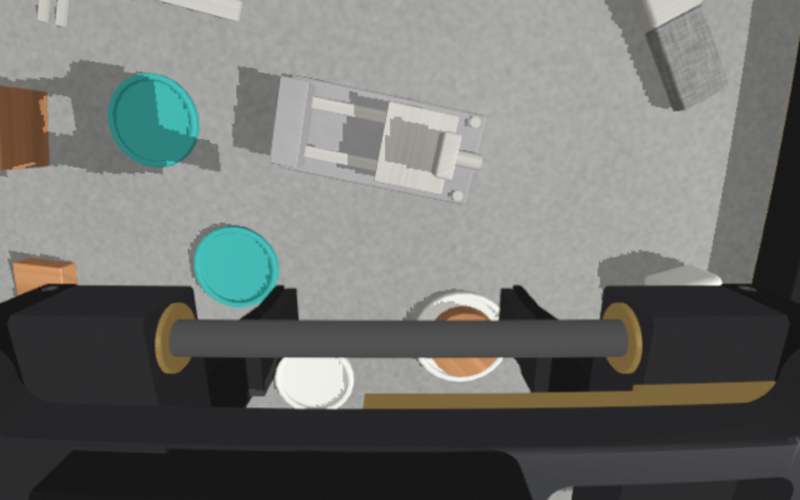

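The large disc sits in its white nest, with clear white around it at (372,265). The vise is fully visible, so I'll zoom in to pick corners.

```bash
python3 - <<'E'
from h import *
im=cv2.imread('pics/w4.png')
s=r.sense();p=viewer.capture('wrist');save(p,'w5.png',(205,50,405,180),4)
np.savez('w5.npz',pos=s['tcp_pos'],rot=s['ee_rot'])
E
```

```text
(no output)
```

View pics/w5.png

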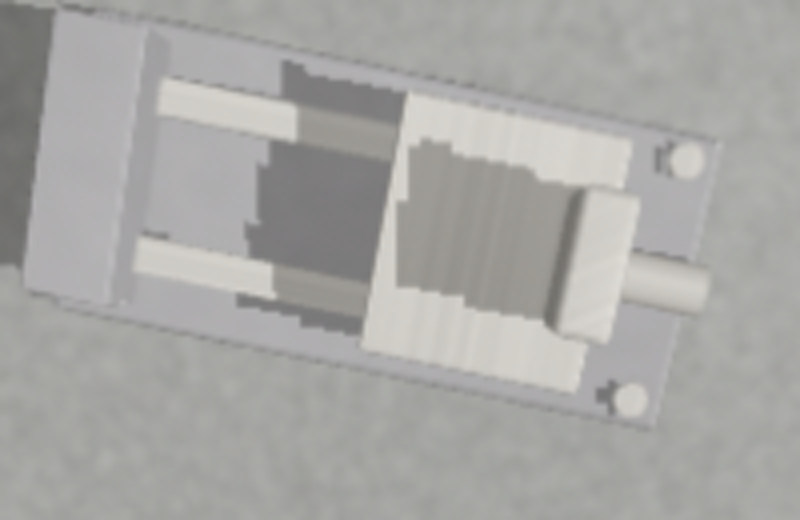

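```bash
cat > fit.py <<'E'
from h import *
from scipy.optimize import least_squares
d=np.load('w5.npz');s=dict(tcp_pos=d['pos'],ee_rot=d['rot']);p=viewer.capture('wrist')
px=np.array([[57,8],[25,288],[148,27],[112,302],[720,142],[655,428],[408,93],[362,348]])/4+[205,50]
L=np.array([[-30,-52,36],[30,-52,36],[-30,-32,36],[30,-32,36],[-35,98,10],[35,98,8],[-28,0,36],[28,0,36]])/1000.
def W(q):
    X=L.copy();X[6:,1]=q[3];c,n=np.cos(q[2]),np.sin(q[2])
    return np.c_[q[0]+c*X[:,0]-n*X[:,1],q[1]+n*X[:,0]+c*X[:,1],X[:,2]]
o=least_squares(lambda q:(proj(p,W(q),s)-px).ravel(),[.442,.2,-.22,.025],loss='soft_l1')
q=o.x;print(q[:2].round(4),np.degrees(q[2]).round(2),'face',q[3].round(4));print(o.fun.reshape(-1,2).round(1))
E
python3 fit.py
```

```text
[0.4465 0.1997] -11.48 face 0.0244
[[-0.2 -0.5]
 [-1.1  0.6]
 [ 0.4 -0.5]
 [-0.6  1.5]
 [ 1.8 -0.6]
 [ 0.2  0.6]
 [ 0.3 -0.9]
 [-0.3  0.5]]
```

>>> play_rows(
  commands=[
    {"fingers": -1, "tx": 0, "ty": -0.055, "tz": -0.005, "ax": 0, "ay": 0, "az": 0},
    {"fingers": -1, "tx": 0, "ty": -0.11, "tz": -0.01, "ax": 0, "ay": 0, "az": 0},
    {"fingers": -1, "tx": 0, "ty": -0.165, "tz": -0.015, "ax": 0, "ay": 0, "az": 0},
    {"fingers": -1, "tx": 0, "ty": -0.22, "tz": -0.02, "ax": 0, "ay": 0, "az": 0},
    {"fingers": -1, "tx": 0, "ty": -0.275, "tz": -0.025, "ax": 0, "ay": 0, "az": 0},
  ],
)

```text
time_s: 9.23
tcp_pos: [0.5091, 0.0304, 0.185]
ee_rot: [[-0.0, -0.001, 1.0], [-0.0, 1.0, 0.001], [-1.0, -0.0, -0.0]]
wrist_force: [1.3, 0.3, -0.2]
gripper_width: 0.997
```

>>> play_rows(
  commands=[
    {"fingers": -1, "tx": 0, "ty": -0.055, "tz": -0.01, "ax": 0, "ay": 0, "az": 0},
    {"fingers": -1, "tx": 0, "ty": -0.11, "tz": -0.02, "ax": 0, "ay": 0, "az": 0},
    {"fingers": -1, "tx": 0, "ty": -0.165, "tz": -0.03, "ax": 0, "ay": 0, "az": 0},
    {"fingers": -1, "tx": 0, "ty": -0.2, "tz": -0.04, "ax": 0, "ay": 0, "az": 0},
    {"fingers": -1, "tx": 0, "ty": -0.2, "tz": -0.04, "ax": 0, "ay": 0, "az": 0},
  ],
)

```text
time_s: 9.65
tcp_pos: [0.4778, -0.1218, 0.1848]
ee_rot: [[-0.002, 0.005, 1.0], [-0.0, 1.0, -0.005], [-1.0, -0.0, -0.002]]
wrist_force: [-0.7, -0.0, -0.2]
gripper_width: 1.0
```

```bash
python3 - <<'E'
from h import *
look([('disc_medium',.018),('disc_small',.018),('block',.045)],'w6.png',1.25)
E
```

```text
disc_medium 0.71 [241. 143.] 1960 edge 118 mean [ 0.4331 -0.1957] rect [ 433.3 -196.2] [45.2 48.4] 42.7 [194 142  99]
block 0.71 [382. 146.] 2717 edge 110 mean [ 0.4346 -0.0678] rect [435.1 -67.8] [35.7 60.3] 80.5 [190 139  96]
9.65 [ 0.4778 -0.1218  0.1848] camc [ 0.408 -0.122  0.328]
```

View pics/w6.png

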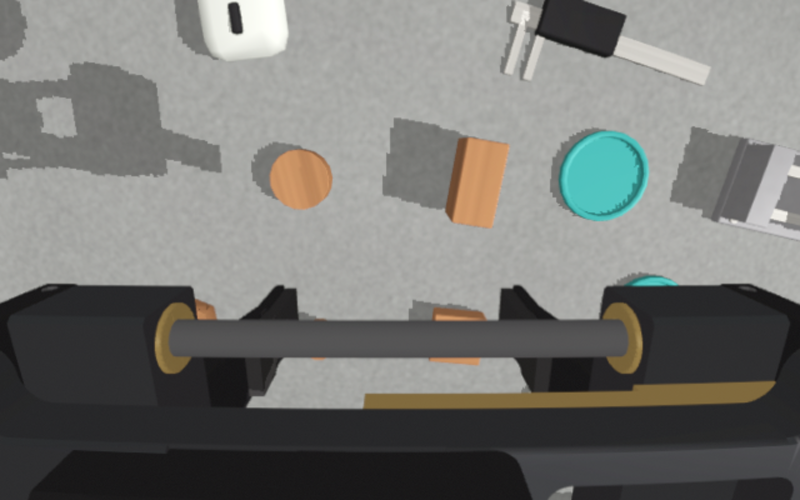

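Wrist view: the medium disc is at (241,143) and the block's top face is around (382,146), already nearly parallel to the vise. The fit puts the vise at (0.4465, 0.1997) with yaw -11.5° and the jaw face at +24 mm. I'll pick the medium disc now.

>>> play_rows(
  commands=[
    {"fingers": -1, "tx": 0.03, "ty": -0.03, "tz": -0.02, "ax": 0, "ay": 0, "az": 0},
    {"fingers": -1, "tx": 0.06, "ty": -0.06, "tz": -0.04, "ax": 0, "ay": 0, "az": 0},
    {"fingers": -1, "tx": 0.1, "ty": -0.09, "tz": -0.055, "ax": 0, "ay": 0, "az": 0},
    {"fingers": -1, "tx": 0.14, "ty": -0.101, "tz": -0.06, "ax": 0, "ay": 0, "az": 0},
    {"fingers": -0.5, "tx": 0.14, "ty": -0.101, "tz": -0.06, "ax": 0, "ay": 0, "az": 0},
  ],
)

```text
time_s: 10.27
tcp_pos: [0.4299, -0.1934, 0.0755]
ee_rot: [[-0.012, 0.002, 1.0], [0.002, 1.0, -0.002], [-1.0, 0.002, -0.012]]
wrist_force: [-1.2, 0.1, -0.5]
gripper_width: 0.976
```

>>> play_rows(
  commands=[
    {"fingers": -0.5, "tx": 0, "ty": 0, "tz": 0, "ax": 0, "ay": 0, "az": 0},
    {"fingers": -0.5, "tx": 0, "ty": 0, "tz": 0, "ax": 0, "ay": 0, "az": 0},
  ],
)

```text
time_s: 10.43
tcp_pos: [0.4362, -0.1932, 0.0815]
ee_rot: [[0.002, -0.003, 1.0], [-0.001, 1.0, 0.003], [-1.0, -0.001, 0.002]]
wrist_force: [0.3, -0.5, -0.2]
gripper_width: 0.852
```

```bash
python3 - <<'E'
from h import *
s=r.sense();print(s['tcp_pos'],np.round(s['joints'],1));look([('disc_medium',.018)])
E
```

```text
[ 0.43617554 -0.19315962  0.08147395] [ -4.3  18.8 -32.    0.1 -39.1 -85.6]
disc_medium 0.98 [313. 217.] 3740 edge 150 mean [ 0.4322 -0.1973] rect [ 432.5 -197.4] [47.8 45.1] 0.2 [194 143 100]
10.43 [ 0.4362 -0.1932  0.0815] camc [ 0.366 -0.193  0.224]
```

>>> play_rows(
  commands=[
    {"fingers": -0.5, "tx": 0.04, "ty": -0.006, "tz": -0.004, "ax": 0, "ay": 0, "az": 0},
    {"fingers": -0.5, "tx": 0.074, "ty": -0.006, "tz": -0.004, "ax": 0, "ay": 0, "az": 0},
    {"fingers": -0.5, "tx": 0.074, "ty": -0.006, "tz": -0.004, "ax": 0, "ay": 0, "az": 0},
    {"fingers": -0.5, "tx": 0.074, "ty": -0.006, "tz": -0.004, "ax": 0, "ay": 0, "az": 0},
  ],
)

```text
time_s: 10.87
tcp_pos: [0.4317, -0.1979, 0.0253]
ee_rot: [[-0.0, -0.002, 1.0], [-0.0, 1.0, 0.002], [-1.0, -0.0, -0.0]]
wrist_force: [0.3, -0.2, -0.1]
gripper_width: 0.753
```

>>> play_rows(
  commands=[
    {"fingers": 1, "tx": 0, "ty": 0, "tz": 0, "ax": 0, "ay": 0, "az": 0},
    {"fingers": 1, "tx": 0, "ty": 0, "tz": 0, "ax": 0, "ay": 0, "az": 0},
    {"fingers": 1, "tx": 0, "ty": 0, "tz": 0, "ax": 0, "ay": 0, "az": 0},
    {"fingers": 1, "tx": 0, "ty": 0, "tz": 0, "ax": 0, "ay": 0, "az": 0},
    {"fingers": 1, "tx": 0, "ty": 0, "tz": 0, "ax": 0, "ay": 0, "az": 0},
  ],
)

```text
time_s: 11.28
tcp_pos: [0.4319, -0.1983, 0.0259]
ee_rot: [[0.002, -0.001, 1.0], [-0.0, 1.0, 0.001], [-1.0, -0.0, 0.002]]
wrist_force: [-1.0, 1.2, 6.4]
gripper_width: 0.516
```

>>> play_rows(
  commands=[
    {"fingers": 1, "tx": 0, "ty": 0, "tz": 0, "ax": 0, "ay": 0, "az": 0},
    {"fingers": 1, "tx": 0, "ty": 0, "tz": 0, "ax": 0, "ay": 0, "az": 0},
  ],
)

```text
time_s: 11.45
tcp_pos: [0.4319, -0.1984, 0.0259]
ee_rot: [[0.002, -0.001, 1.0], [-0.0, 1.0, 0.001], [-1.0, -0.0, 0.002]]
wrist_force: [0.1, 2.1, 7.1]
gripper_width: 0.515
```

>>> play_rows(
  commands=[
    {"fingers": 1, "tx": -0.04, "ty": 0, "tz": 0, "ax": 0, "ay": 0, "az": 0},
    {"fingers": 1, "tx": -0.09, "ty": 0, "tz": 0, "ax": 0, "ay": 0, "az": 0},
    {"fingers": 1, "tx": -0.12, "ty": 0.035, "tz": 0.02, "ax": 0, "ay": 0, "az": 0},
    {"fingers": 1, "tx": -0.13, "ty": 0.08, "tz": 0.05, "ax": 0, "ay": 0, "az": 0},
    {"fingers": 1, "tx": -0.13, "ty": 0.125, "tz": 0.08, "ax": 0, "ay": 0, "az": 0},
  ],
)

```text
time_s: 11.87
tcp_pos: [0.4929, -0.104, 0.1257]
ee_rot: [[0.007, 0.002, 1.0], [0.0, 1.0, -0.002], [-1.0, 0.0, 0.007]]
wrist_force: [0.8, -1.3, -0.2]
gripper_width: 0.512
```

>>> play_rows(
  commands=[
    {"fingers": 1, "tx": 0, "ty": 0.044, "tz": 0.028, "ax": 0, "ay": 0, "az": 0},
    {"fingers": 1, "tx": 0, "ty": 0.088, "tz": 0.056, "ax": 0, "ay": 0, "az": 0},
    {"fingers": 1, "tx": 0, "ty": 0.132, "tz": 0.084, "ax": 0, "ay": 0, "az": 0},
    {"fingers": 1, "tx": 0, "ty": 0.176, "tz": 0.112, "ax": 0, "ay": 0, "az": 0},
    {"fingers": 1, "tx": 0, "ty": 0.22, "tz": 0.14, "ax": 0, "ay": 0, "az": 0},
  ],
)

```text
time_s: 12.28
tcp_pos: [0.5965, 0.0622, 0.1224]
ee_rot: [[-0.0, -0.0, 1.0], [0.0, 1.0, 0.0], [-1.0, 0.0, -0.0]]
wrist_force: [0.3, 0.1, -0.6]
gripper_width: 0.516
```

```bash
cat > rim.py <<'E'
from h import *
from scipy.optimize import least_squares
s,p=look([])
hs=cv2.cvtColor(p['image'],cv2.COLOR_RGB2HSV)
m=((hs[...,1]<25)&(hs[...,2]>225)).astype(np.uint8)
n,l,st,c=cv2.connectedComponentsWithStats(m)
for i in range(1,n):
    if st[i,4]>200:
        v,u=np.nonzero(l==i);P=back(p,np.c_[u,v],.007,s)[:,:2]
        print(st[i],'x',P[:,0].min().round(4),P[:,0].max().round(4),'y',P[:,1].min().round(4),P[:,1].max().round(4))
E
python3 rim.py
```

```text
12.28 [0.5965 0.0622 0.1224] camc [0.527 0.062 0.266]
[559 178  66  34 587] x 0.576 0.6051 y 0.2646 0.3295
```

```bash
python3 - <<'E'
from h import *
d=np.load('w5.npz');s=dict(tcp_pos=d['pos'],ee_rot=d['rot']);p=viewer.capture('wrist')
print(back(p,np.array([[276,378],[354,378],[315,410]])/1.25,.007,s).round(4))
E
```

```text
[[0.6641 0.1283 0.007 ]
 [0.6636 0.1991 0.007 ]
 [0.6977 0.1619 0.007 ]]
```

```bash
python3 - <<'E'
from h import *
d=np.load('w5.npz');print(d['pos'])
for c,R in (('top',[(190,150,335,215)]),('scene',[(330,160,440,260)])):
    p=viewer.capture(c);hs=cv2.cvtColor(p['image'],cv2.COLOR_RGB2HSV);m=((hs[...,1]<30)&(hs[...,2]>150)).astype(np.uint8)
    k=np.zeros_like(m);a=R[0];k[a[1]:a[3],a[0]:a[2]]=1
    n,l,st,_=cv2.connectedComponentsWithStats(m*k)
    for i in range(1,n):
        if st[i,4]>80:
            v,u=np.nonzero(l==i);P=back(p,np.c_[u,v],.007)[:,:2];q=cv2.minEnclosingCircle((P*1000).astype(np.float32))
            print(c,st[i],np.round(P.mean(0),4),np.round(q[0],1),round(q[1],1))
E
```

```text
[0.52858272 0.23885453 0.1848845 ]
top [248 150  34  28 663] [0.7    0.1866] [700.6 184.5] 56.3
top [ 197  158   49   57 1747] [0.6197 0.31  ] [619.7 300.7] 98.3
scene [375 205  31  17 410] [0.6622 0.1537] [661.6 154.8] 36.9
scene [338 230  26  17 344] [0.651 0.019] [650.6  20.6] 29.8
```

>>> play_rows(
  commands=[
    {"fingers": 1, "tx": 0, "ty": 0.044, "tz": 0.028, "ax": 0, "ay": 0, "az": 0},
    {"fingers": 1, "tx": 0, "ty": 0.088, "tz": 0.056, "ax": 0, "ay": 0, "az": 0},
    {"fingers": 1, "tx": 0.02, "ty": 0.126, "tz": 0.083, "ax": 0, "ay": 0, "az": 0},
    {"fingers": 1, "tx": 0.07, "ty": 0.126, "tz": 0.083, "ax": 0, "ay": 0, "az": 0},
    {"fingers": 1, "tx": 0.112, "ty": 0.126, "tz": 0.083, "ax": 0, "ay": 0, "az": 0},
  ],
)

```text
time_s: 12.9
tcp_pos: [0.6588, 0.1555, 0.0378]
ee_rot: [[0.002, -0.0, 1.0], [0.001, 1.0, 0.0], [-1.0, 0.001, 0.002]]
wrist_force: [-0.9, -0.9, -1.2]
gripper_width: 0.517
```

>>> play_rows(
  commands=[
    {"fingers": 1, "tx": 0, "ty": 0, "tz": 0, "ax": 0, "ay": 0, "az": 0},
    {"fingers": 1, "tx": 0, "ty": 0, "tz": 0, "ax": 0, "ay": 0, "az": 0},
    {"fingers": 1, "tx": 0, "ty": 0, "tz": 0, "ax": 0, "ay": 0, "az": 0},
  ],
)

```text
time_s: 13.15
tcp_pos: [0.6592, 0.1541, 0.0403]
ee_rot: [[0.002, 0.0, 1.0], [0.0, 1.0, -0.0], [-1.0, 0.0, 0.002]]
wrist_force: [-0.0, 0.6, 0.4]
gripper_width: 0.519
```

>>> play_rows(
  commands=[
    {"fingers": 1, "tx": 0, "ty": 0.004, "tz": 0, "ax": 0, "ay": 0, "az": 0},
    {"fingers": 1, "tx": 0.007, "ty": 0.004, "tz": 0, "ax": 0, "ay": 0, "az": 0},
    {"fingers": 1, "tx": 0.014, "ty": 0.004, "tz": 0, "ax": 0, "ay": 0, "az": 0},
    {"fingers": 1, "tx": 0.014, "ty": 0.004, "tz": 0, "ax": 0, "ay": 0, "az": 0},
  ],
)

```text
time_s: 13.48
tcp_pos: [0.6587, 0.1582, 0.0283]
ee_rot: [[0.002, -0.0, 1.0], [0.001, 1.0, 0.0], [-1.0, 0.001, 0.002]]
wrist_force: [-0.0, 0.2, -0.5]
gripper_width: 0.518
```

>>> play_rows(
  commands=[
    {"fingers": -0.6, "tx": 0, "ty": 0, "tz": 0, "ax": 0, "ay": 0, "az": 0},
    {"fingers": -0.6, "tx": 0, "ty": 0, "tz": 0, "ax": 0, "ay": 0, "az": 0},
    {"fingers": -0.6, "tx": 0, "ty": 0, "tz": 0, "ax": 0, "ay": 0, "az": 0},
    {"fingers": -0.6, "tx": -0.04, "ty": 0, "tz": 0, "ax": 0, "ay": 0, "az": 0},
    {"fingers": -0.6, "tx": -0.09, "ty": 0, "tz": 0, "ax": 0, "ay": 0, "az": 0},
  ],
)

```text
time_s: 13.9
tcp_pos: [0.6556, 0.1569, 0.0918]
ee_rot: [[-0.009, 0.0, 1.0], [-0.004, 1.0, -0.0], [-1.0, -0.004, -0.009]]
wrist_force: [1.5, -0.0, 0.3]
gripper_width: 0.772
```

>>> play_rows(
  commands=[
    {"fingers": -1, "tx": -0.05, "ty": -0.02, "tz": -0.02, "ax": 0, "ay": 0, "az": 0},
    {"fingers": -1, "tx": -0.08, "ty": -0.05, "tz": -0.05, "ax": 0, "ay": 0, "az": 0},
    {"fingers": -1, "tx": -0.12, "ty": -0.07, "tz": -0.08, "ax": 0, "ay": 0, "az": 0},
    {"fingers": -1, "tx": -0.12, "ty": -0.1, "tz": -0.12, "ax": 0, "ay": 0, "az": 0},
    {"fingers": -1, "tx": -0.12, "ty": -0.12, "tz": -0.16, "ax": 0, "ay": 0, "az": 0},
  ],
)

```text
time_s: 14.32
tcp_pos: [0.5379, 0.0669, 0.1874]
ee_rot: [[0.004, 0.0, 1.0], [0.002, 1.0, -0.0], [-1.0, 0.002, 0.004]]
wrist_force: [0.3, -0.4, -0.7]
gripper_width: 0.988
```

>>> play_rows(
  commands=[
    {"fingers": -1, "tx": 0, "ty": -0.04, "tz": -0.035, "ax": 0, "ay": 0, "az": 0},
    {"fingers": -1, "tx": 0, "ty": -0.08, "tz": -0.07, "ax": 0, "ay": 0, "az": 0},
    {"fingers": -1, "tx": 0, "ty": -0.12, "tz": -0.07, "ax": 0, "ay": 0, "az": 0},
    {"fingers": -1, "tx": 0, "ty": -0.16, "tz": -0.07, "ax": 0, "ay": 0, "az": 0},
    {"fingers": -1, "tx": 0, "ty": -0.16, "tz": -0.07, "ax": 0, "ay": 0, "az": 0},
  ],
)

```text
time_s: 14.73
tcp_pos: [0.4847, -0.0554, 0.1857]
ee_rot: [[-0.0, 0.004, 1.0], [-0.0, 1.0, -0.004], [-1.0, -0.0, -0.0]]
wrist_force: [0.9, 0.3, -0.4]
gripper_width: 0.997
```

```bash
python3 - <<'E'
from h import *
s=r.sense();p=viewer.capture('scene')
for o in spotter.silhouettes('disc_medium',p)[:3]: 
    v,u=np.nonzero(o['region']);print(o['uv'],back(p,np.c_[u,v],.015).mean(0).round(3))
look([('disc_medium',.021),('disc_small',.018),('nest_small',.007),('block',.045)],'w7.png',1.25)
E
```

```text
[389.5, 210.7] [0.663 0.153 0.015]
nest_small 0.65 [384. 309.] 544 edge 85 mean [0.6283 0.0201] rect [626.5  20.5] [50.6 19.5] 89.5 [222 223 215]
nest_small 0.43 [577. 150.] 8971 edge 0 mean [0.4493 0.2125] rect [450.4 221.2] [158.1  71. ] 78.5 [158 156 155]
block 0.85 [306. 138.] 2511 edge 100 mean [ 0.4344 -0.0647] rect [435.1 -64.8] [31.2 61.7] 81.0 [202 150 105]
block 0.19 [189. 251.] 77 edge 145 mean [ 0.5412 -0.1769] rect [ 541.3 -176.4] [ 6.2 15.2] 0.3 [133  94  66]
14.83 [ 0.4855 -0.053   0.1854] camc [ 0.416 -0.053  0.329]
```

View pics/w7.png

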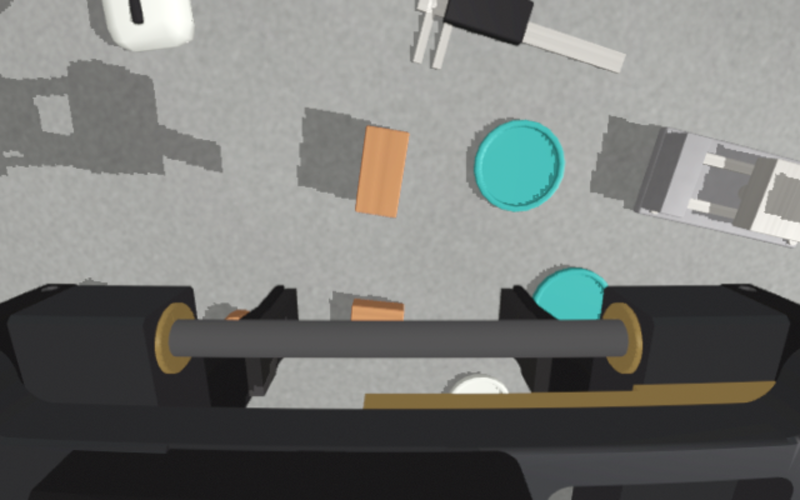

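Wrist view: the block's top face is at (306,138), lone and clear. The scene camera shows the medium disc in its nest at (0.663, 0.153). I'll pick the block next, with the tool yawed to match the vise.

>>> play_rows(
  commands=[
    {"fingers": -1, "tx": 0.02, "ty": -0.008, "tz": -0.03, "ax": 0.03, "ay": 0, "az": 0},
    {"fingers": -1, "tx": 0.05, "ty": -0.016, "tz": -0.067, "ax": 0.0638, "ay": 0, "az": 0},
    {"fingers": -1, "tx": 0.09, "ty": -0.016, "tz": -0.067, "ax": 0.0638, "ay": 0, "az": 0},
    {"fingers": -0.3, "tx": 0.1, "ty": -0.016, "tz": -0.067, "ax": 0.0638, "ay": 0, "az": 0},
    {"fingers": -0.3, "tx": 0.1, "ty": -0.016, "tz": -0.067, "ax": 0.0638, "ay": 0, "az": 0},
  ],
)

```text
time_s: 15.5
tcp_pos: [0.4347, -0.0638, 0.1089]
ee_rot: [[-0.004, 0.197, 0.98], [-0.001, 0.98, -0.197], [-1.0, -0.002, -0.004]]
wrist_force: [0.3, 0.2, 0.5]
gripper_width: 0.92
```

>>> play_rows(
  commands=[
    {"fingers": -0.3, "tx": 0, "ty": 0, "tz": 0, "ax": 0, "ay": 0, "az": 0},
    {"fingers": -0.3, "tx": 0, "ty": 0, "tz": 0, "ax": 0, "ay": 0, "az": 0},
  ],
)

```text
time_s: 15.67
tcp_pos: [0.4376, -0.0635, 0.1116]
ee_rot: [[0.003, 0.197, 0.98], [0.0, 0.98, -0.197], [-1.0, 0.001, 0.003]]
wrist_force: [-0.6, 0.0, 0.9]
gripper_width: 0.784
```

```bash
python3 - <<'E'
from h import *
s,p=look([('block',.045)])
R=np.array(s['ee_rot']);d=R.T@(np.array([.435,-.065,.043])-s['tcp_pos']);print('cmd',(d/.75).round(4),R.round(3))
E
```

```text
block 0.73 [317. 211.] 3929 edge 144 mean [ 0.4309 -0.064 ] rect [431.7 -64. ] [30.2 64.9] 80.8 [197 144  99]
15.67 [ 0.4376 -0.0635  0.1116] camc [ 0.369 -0.05   0.255]
cmd [ 0.0914 -0.0027 -0.0033] [[ 0.003  0.197  0.98 ]
 [ 0.     0.98  -0.197]
 [-1.     0.001  0.003]]
```

>>> play_rows(
  commands=[
    {"fingers": -0.3, "tx": 0.045, "ty": -0.002, "tz": -0.006, "ax": 0, "ay": 0, "az": 0},
    {"fingers": -0.3, "tx": 0.08, "ty": -0.002, "tz": -0.006, "ax": 0, "ay": 0, "az": 0},
    {"fingers": -0.3, "tx": 0.093, "ty": -0.002, "tz": -0.006, "ax": 0, "ay": 0, "az": 0},
    {"fingers": -0.3, "tx": 0.093, "ty": -0.002, "tz": -0.006, "ax": 0, "ay": 0, "az": 0},
    {"fingers": 0.2, "tx": 0.093, "ty": -0.002, "tz": -0.006, "ax": 0, "ay": 0, "az": 0},
  ],
)

```text
time_s: 16.18
tcp_pos: [0.4317, -0.0646, 0.0409]
ee_rot: [[0.001, 0.198, 0.98], [-0.0, 0.98, -0.198], [-1.0, -0.0, 0.001]]
wrist_force: [1.0, -0.5, 0.1]
gripper_width: 0.625
```

>>> play_rows(
  commands=[
    {"fingers": 1, "tx": 0, "ty": 0, "tz": 0, "ax": 0, "ay": 0, "az": 0},
    {"fingers": 1, "tx": 0, "ty": 0, "tz": 0, "ax": 0, "ay": 0, "az": 0},
    {"fingers": 1, "tx": 0, "ty": 0, "tz": 0, "ax": 0, "ay": 0, "az": 0},
    {"fingers": 1, "tx": 0, "ty": 0, "tz": 0, "ax": 0, "ay": 0, "az": 0},
    {"fingers": 1, "tx": 0, "ty": 0, "tz": 0, "ax": 0, "ay": 0, "az": 0},
  ],
)

```text
time_s: 16.6
tcp_pos: [0.4315, -0.0646, 0.0413]
ee_rot: [[0.002, 0.199, 0.98], [0.0, 0.98, -0.199], [-1.0, 0.001, 0.002]]
wrist_force: [-0.9, 1.4, 3.8]
gripper_width: 0.339
```

>>> play_rows(
  commands=[
    {"fingers": 1, "tx": 0, "ty": 0, "tz": 0, "ax": 0, "ay": 0, "az": 0},
    {"fingers": 1, "tx": 0, "ty": 0, "tz": 0, "ax": 0, "ay": 0, "az": 0},
    {"fingers": 1, "tx": 0, "ty": 0, "tz": 0, "ax": 0, "ay": 0, "az": 0},
  ],
)

```text
time_s: 16.85
tcp_pos: [0.4315, -0.0645, 0.0413]
ee_rot: [[0.001, 0.198, 0.98], [0.0, 0.98, -0.198], [-1.0, 0.0, 0.001]]
wrist_force: [-0.7, 1.0, 6.0]
gripper_width: 0.345
```

>>> play_rows(
  commands=[
    {"fingers": 1, "tx": -0.03, "ty": 0, "tz": 0, "ax": 0, "ay": 0, "az": 0},
    {"fingers": 1, "tx": -0.08, "ty": 0, "tz": 0, "ax": 0, "ay": 0, "az": 0},
    {"fingers": 1, "tx": -0.11, "ty": 0.03, "tz": -0.005, "ax": 0, "ay": 0, "az": 0},
    {"fingers": 1, "tx": -0.12, "ty": 0.08, "tz": -0.012, "ax": 0, "ay": 0, "az": 0},
    {"fingers": 1, "tx": -0.12, "ty": 0.13, "tz": -0.02, "ax": 0, "ay": 0, "az": 0},
  ],
)

```text
time_s: 17.27
tcp_pos: [0.4367, 0.0349, 0.1331]
ee_rot: [[0.006, 0.201, 0.98], [0.002, 0.98, -0.201], [-1.0, 0.003, 0.005]]
wrist_force: [1.2, 0.0, -0.7]
gripper_width: 0.345
```

>>> play_rows(
  commands=[
    {"fingers": 1, "tx": 0, "ty": 0.05, "tz": -0.008, "ax": 0, "ay": 0, "az": 0},
    {"fingers": 1, "tx": 0, "ty": 0.1, "tz": -0.015, "ax": 0, "ay": 0, "az": 0},
    {"fingers": 1, "tx": 0, "ty": 0.15, "tz": -0.023, "ax": 0, "ay": 0, "az": 0},
    {"fingers": 1, "tx": 0, "ty": 0.2, "tz": -0.03, "ax": 0, "ay": 0, "az": 0},
    {"fingers": 1, "tx": 0, "ty": 0.204, "tz": -0.03, "ax": 0, "ay": 0, "az": 0},
  ],
)

```text
time_s: 17.68
tcp_pos: [0.4452, 0.1937, 0.1308]
ee_rot: [[0.003, 0.194, 0.981], [0.002, 0.981, -0.194], [-1.0, 0.003, 0.003]]
wrist_force: [0.2, -0.4, -0.2]
gripper_width: 0.346
```

>>> play_rows(
  commands=[
    {"fingers": 1, "tx": 0, "ty": 0, "tz": 0, "ax": 0, "ay": 0, "az": 0},
    {"fingers": 1, "tx": 0, "ty": 0, "tz": 0, "ax": 0, "ay": 0, "az": 0},
    {"fingers": 1, "tx": 0, "ty": 0, "tz": 0, "ax": 0, "ay": 0, "az": 0},
  ],
)

```text
time_s: 17.93
tcp_pos: [0.4432, 0.187, 0.1301]
ee_rot: [[-0.001, 0.2, 0.98], [-0.001, 0.98, -0.2], [-1.0, -0.001, -0.001]]
wrist_force: [-0.4, -0.1, -0.5]
gripper_width: 0.345
```

```bash
python3 - <<'E'
from h import *
s,p=look([('block',.045)],'w8.png',1.25)
R=np.array(s['ee_rot']);d=R.T@(np.array([.4443,.1889,.0573])-s['tcp_pos']);print('cmd',(d/.75).round(4),R.round(3),s['gripper_width'])
E
```

```text
block 0.86 [318. 240.] 5770 edge 84 mean [0.4727 0.1806] rect [478.5 179.5] [ 50.  103.6] 80.1 [150 106  73]
block 0.64 [374. 186.] 11024 edge 156 mean [0.4345 0.2244] rect [441.7 219.8] [140.4  64.9] 77.8 [175 173 171]
17.93 [0.4432 0.187  0.1301] camc [0.375 0.201 0.273]
cmd [0.0971 0.0029 0.001 ] [[-0.001  0.2    0.98 ]
 [-0.001  0.98  -0.2  ]
 [-1.    -0.001 -0.001]] 0.3452619742562477
```

View pics/w8.png

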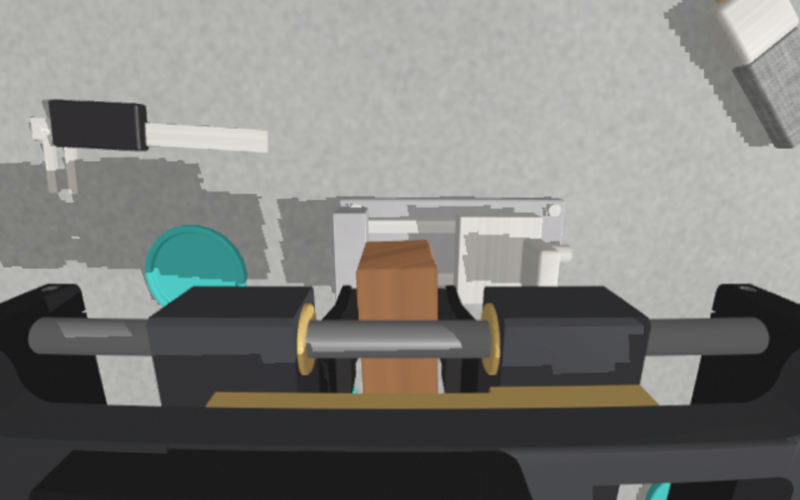

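```bash
python3 - <<'E'
from h import *
s=r.sense();p=viewer.capture('wrist');R=np.array(s['ee_rot'])
for px,z,n in (((368,212),.036,'fixed face y-32 x-30'),((458,218),.036,'slide face y24 x-28'),((350,198),.01,'base x-35'),((563,201),.01,'base corner -35,98'),((335,210),.036,'fixed outer -30,-52')):
    X=back(p,np.array([px])/1.25,z,s)[0]; print(n,((X-s['tcp_pos'])@R)[[2,1]].round(4))
print(s['tcp_pos'])
E
```

```text
fixed face y-32 x-30 [-0.03   -0.0181]
slide face y24 x-28 [-0.0264  0.0355]
base x-35 [-0.0348 -0.0316]
base corner -35,98 [-0.0332  0.1085]
fixed outer -30,-52 [-0.0312 -0.0376]
[0.44361016 0.18690549 0.13044537]
```

>>> play_rows(
  commands=[
    {"fingers": 1, "tx": 0.02, "ty": 0.005, "tz": 0.001, "ax": 0, "ay": 0, "az": 0},
    {"fingers": 1, "tx": 0.045, "ty": 0.005, "tz": 0.001, "ax": 0, "ay": 0, "az": 0},
    {"fingers": 1, "tx": 0.07, "ty": 0.005, "tz": 0.001, "ax": 0, "ay": 0, "az": 0},
    {"fingers": 1, "tx": 0.086, "ty": 0.005, "tz": 0.001, "ax": 0, "ay": 0, "az": 0},
    {"fingers": 1, "tx": 0.09, "ty": 0.005, "tz": 0.001, "ax": 0, "ay": 0, "az": 0},
  ],
)

```text
time_s: 18.5
tcp_pos: [0.4443, 0.1901, 0.0612]
ee_rot: [[-0.003, 0.201, 0.98], [-0.003, 0.98, -0.201], [-1.0, -0.003, -0.003]]
wrist_force: [-0.3, 0.3, -0.9]
gripper_width: 0.343
```

>>> play_rows(
  commands=[
    {"fingers": 1, "tx": 0, "ty": 0, "tz": 0, "ax": 0, "ay": 0, "az": 0},
    {"fingers": 1, "tx": 0, "ty": 0, "tz": 0, "ax": 0, "ay": 0, "az": 0},
    {"fingers": 1, "tx": 0, "ty": 0, "tz": 0, "ax": 0, "ay": 0, "az": 0},
  ],
)

```text
time_s: 18.75
tcp_pos: [0.4461, 0.192, 0.064]
ee_rot: [[0.002, 0.199, 0.98], [0.001, 0.98, -0.199], [-1.0, 0.002, 0.001]]
wrist_force: [-0.6, -0.3, -0.4]
gripper_width: 0.34
```

>>> play_rows(
  commands=[
    {"fingers": 1, "tx": 0.003, "ty": 0, "tz": 0, "ax": 0, "ay": 0, "az": 0},
    {"fingers": 1, "tx": 0.006, "ty": 0, "tz": 0, "ax": 0, "ay": 0, "az": 0},
    {"fingers": 1, "tx": 0.008, "ty": 0, "tz": 0, "ax": 0, "ay": 0, "az": 0},
    {"fingers": 1, "tx": 0.008, "ty": 0, "tz": 0, "ax": 0, "ay": 0, "az": 0},
    {"fingers": 1, "tx": 0.008, "ty": 0, "tz": 0, "ax": 0, "ay": 0, "az": 0},
  ],
)

```text
time_s: 19.17
tcp_pos: [0.4455, 0.192, 0.0573]
ee_rot: [[0.0, 0.199, 0.98], [0.0, 0.98, -0.199], [-1.0, 0.0, 0.0]]
wrist_force: [-1.3, -0.5, 2.2]
gripper_width: 0.343
```

>>> play_rows(
  commands=[
    {"fingers": -0.1, "tx": 0, "ty": 0, "tz": 0, "ax": 0, "ay": 0, "az": 0},
    {"fingers": -0.1, "tx": 0, "ty": 0, "tz": 0, "ax": 0, "ay": 0, "az": 0},
    {"fingers": -0.1, "tx": 0, "ty": 0, "tz": 0, "ax": 0, "ay": 0, "az": 0},
    {"fingers": -0.1, "tx": -0.03, "ty": 0, "tz": 0, "ax": 0, "ay": 0, "az": 0},
    {"fingers": -0.1, "tx": -0.08, "ty": 0, "tz": 0, "ax": 0, "ay": 0, "az": 0},
  ],
)

```text
time_s: 19.58
tcp_pos: [0.4431, 0.19, 0.1142]
ee_rot: [[-0.008, 0.2, 0.98], [-0.006, 0.98, -0.2], [-1.0, -0.008, -0.007]]
wrist_force: [0.4, -0.0, 0.1]
gripper_width: 0.543
```

>>> play_rows(
  commands=[
    {"fingers": 1, "tx": -0.05, "ty": 0, "tz": 0, "ax": 0, "ay": 0, "az": 0},
    {"fingers": 1, "tx": -0.05, "ty": 0.05, "tz": 0, "ax": 0, "ay": 0, "az": 0},
    {"fingers": 1, "tx": -0.05, "ty": 0.1, "tz": 0, "ax": 0, "ay": 0, "az": 0},
    {"fingers": 1, "tx": -0.05, "ty": 0.14, "tz": 0, "ax": 0, "ay": 0, "az": 0},
    {"fingers": 1, "tx": -0.05, "ty": 0.14, "tz": 0, "ax": 0, "ay": 0, "az": 0},
  ],
)

```text
time_s: 20.0
tcp_pos: [0.468, 0.2996, 0.1549]
ee_rot: [[0.003, 0.195, 0.981], [0.003, 0.981, -0.195], [-1.0, 0.003, 0.003]]
wrist_force: [0.9, -0.2, 0.3]
gripper_width: 0.256
```

>>> play_rows(
  commands=[
    {"fingers": 1, "tx": 0, "ty": 0, "tz": 0, "ax": 0, "ay": 0, "az": 0},
    {"fingers": 1, "tx": 0, "ty": 0, "tz": 0, "ax": 0, "ay": 0, "az": 0},
    {"fingers": 1, "tx": 0, "ty": 0, "tz": 0, "ax": 0, "ay": 0, "az": 0},
  ],
)

```text
time_s: 20.25
tcp_pos: [0.4658, 0.2936, 0.1542]
ee_rot: [[-0.001, 0.199, 0.98], [-0.001, 0.98, -0.199], [-1.0, -0.001, -0.001]]
wrist_force: [0.3, 0.5, 0.5]
gripper_width: 0.052
```

```bash
python3 - <<'E'
from h import *
s,p=look([('block',.061)],'w9.png',1.25)
R=np.array(s['ee_rot']);d=R.T@(np.array([.4658,.2948,.061])-s['tcp_pos']);print('cmd',(d/.75).round(4),s['gripper_width'])
E
```

```text
block 0.97 [192. 202.] 3559 edge 151 mean [0.441  0.1994] rect [446.5 199.2] [43.2 63.7] 81.0 [161 113  77]
20.25 [0.4658 0.2936 0.1542] camc [0.397 0.307 0.297]
cmd [ 0.1242  0.0017 -0.0002] 0.05155717189943102
```

View pics/w9.png

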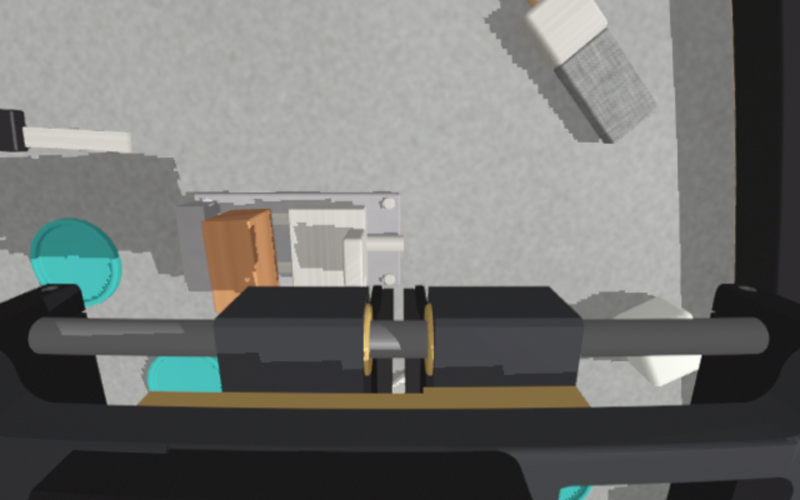

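```bash
python3 - <<'E'
from h import *
s=r.sense();p=viewer.capture('wrist');R=np.array(s['ee_rot'])
for px,z,n in (((365,240),.066,'tab back edge'),((345,232),.066,'tab front corner x-15'),((290,209),.036,'slide face x-28'),((400,193),.01,'base corner -35,98'),((272,209),.061,'block back corner x-30'),((203,220),.061,'block front x-30')):
    X=back(p,np.array([px])/1.25,z,s)[0]; print(n,((X-s['tcp_pos'])@R)[[2,1]].round(4))
E
```

```text
tab back edge [-0.0143 -0.0197]
tab front corner x-15 [-0.0191 -0.0313]
slide face x-28 [-0.028 -0.071]
base corner -35,98 [-0.0352  0.0012]
block back corner x-30 [-0.032  -0.0749]
block front x-30 [-0.0255 -0.1174]
```

>>> play_rows(
  commands=[
    {"fingers": 1, "tx": 0.03, "ty": 0.002, "tz": 0, "ax": 0, "ay": 0, "az": 0},
    {"fingers": 1, "tx": 0.065, "ty": 0.002, "tz": 0, "ax": 0, "ay": 0, "az": 0},
    {"fingers": 1, "tx": 0.095, "ty": 0.002, "tz": 0, "ax": 0, "ay": 0, "az": 0},
    {"fingers": 1, "tx": 0.112, "ty": 0.002, "tz": 0, "ax": 0, "ay": 0, "az": 0},
    {"fingers": 1, "tx": 0.12, "ty": 0.002, "tz": 0, "ax": 0, "ay": 0, "az": 0},
  ],
)

```text
time_s: 20.82
tcp_pos: [0.4656, 0.2946, 0.0625]
ee_rot: [[-0.003, 0.2, 0.98], [-0.003, 0.98, -0.2], [-1.0, -0.003, -0.002]]
wrist_force: [-0.0, -0.0, 0.4]
gripper_width: 0.005
```

>>> play_rows(
  commands=[
    {"fingers": 1, "tx": 0, "ty": 0, "tz": 0, "ax": 0, "ay": 0, "az": 0},
    {"fingers": 1, "tx": 0, "ty": 0, "tz": 0, "ax": 0, "ay": 0, "az": 0},
  ],
)

```text
time_s: 20.98
tcp_pos: [0.467, 0.2962, 0.0651]
ee_rot: [[0.001, 0.199, 0.98], [0.0, 0.98, -0.199], [-1.0, 0.0, 0.001]]
wrist_force: [-1.6, 1.4, -0.2]
gripper_width: 0.002
```

>>> play_rows(
  commands=[
    {"fingers": 1, "tx": 0, "ty": -0.003, "tz": 0, "ax": 0, "ay": 0, "az": 0},
    {"fingers": 1, "tx": 0, "ty": -0.007, "tz": 0, "ax": 0, "ay": 0, "az": 0},
    {"fingers": 1, "tx": 0, "ty": -0.011, "tz": 0, "ax": 0, "ay": 0, "az": 0},
    {"fingers": 1, "tx": 0, "ty": -0.015, "tz": 0, "ax": 0, "ay": 0, "az": 0},
    {"fingers": 1, "tx": 0, "ty": -0.019, "tz": 0, "ax": 0, "ay": 0, "az": 0},
  ],
)

```text
time_s: 21.4
tcp_pos: [0.4637, 0.2819, 0.065]
ee_rot: [[0.001, 0.199, 0.98], [0.001, 0.98, -0.199], [-1.0, 0.001, 0.0]]
wrist_force: [-0.4, -0.3, 0.5]
gripper_width: 0.003
```

>>> play_rows(
  commands=[
    {"fingers": 1, "tx": 0, "ty": -0.004, "tz": 0, "ax": 0, "ay": 0, "az": 0},
    {"fingers": 1, "tx": 0, "ty": -0.008, "tz": 0, "ax": 0, "ay": 0, "az": 0},
    {"fingers": 1, "tx": 0, "ty": -0.012, "tz": 0, "ax": 0, "ay": 0, "az": 0},
    {"fingers": 1, "tx": 0, "ty": -0.016, "tz": 0, "ax": 0, "ay": 0, "az": 0},
    {"fingers": 1, "tx": 0, "ty": -0.02, "tz": 0, "ax": 0, "ay": 0, "az": 0},
  ],
)

```text
time_s: 21.82
tcp_pos: [0.461, 0.2679, 0.0649]
ee_rot: [[0.001, 0.198, 0.98], [0.001, 0.98, -0.198], [-1.0, 0.001, 0.001]]
wrist_force: [-1.1, 3.8, 2.4]
gripper_width: 0.007
```

```bash
python3 - <<'E'
from h import *
s,p=look([],'w10.png',1.25)
E
```

```text
21.82 [0.461  0.2679 0.0649] camc [0.392 0.281 0.208]
```

View pics/w10.png

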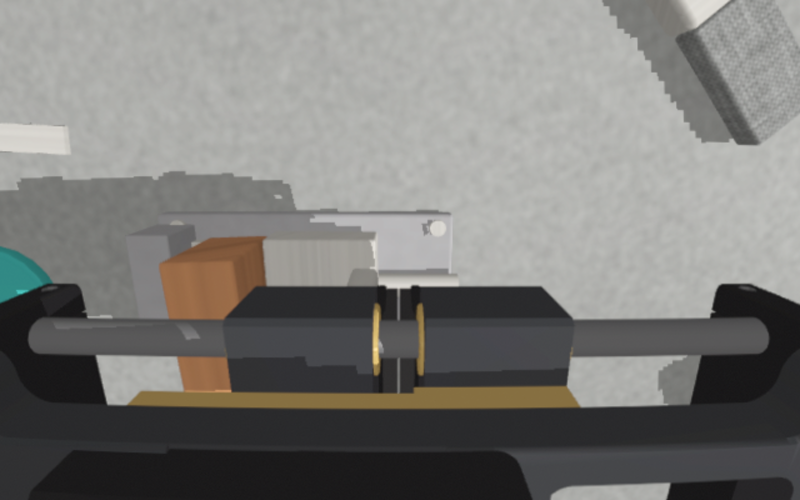

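>>> play_rows(
  commands=[
    {"fingers": 1, "tx": 0, "ty": -0.003, "tz": 0, "ax": 0, "ay": 0, "az": 0},
    {"fingers": 1, "tx": 0, "ty": -0.005, "tz": 0, "ax": 0, "ay": 0, "az": 0},
    {"fingers": 1, "tx": 0, "ty": -0.007, "tz": 0, "ax": 0, "ay": 0, "az": 0},
    {"fingers": 1, "tx": 0, "ty": -0.009, "tz": 0, "ax": 0, "ay": 0, "az": 0},
  ],
)

```text
time_s: 22.2
tcp_pos: [0.4597, 0.2611, 0.0648]
ee_rot: [[0.001, 0.199, 0.98], [0.001, 0.98, -0.199], [-1.0, 0.001, 0.001]]
wrist_force: [-1.7, 4.1, 2.9]
gripper_width: 0.005
```

>>> play_rows(
  commands=[
    {"fingers": 1, "tx": 0, "ty": -0.001, "tz": 0, "ax": 0, "ay": 0, "az": 0},
    {"fingers": 1, "tx": 0, "ty": -0.002, "tz": 0, "ax": 0, "ay": 0, "az": 0},
    {"fingers": 1, "tx": 0, "ty": -0.002, "tz": 0, "ax": 0, "ay": 0, "az": 0},
  ],
)

```text
time_s: 22.45
tcp_pos: [0.4594, 0.2595, 0.0648]
ee_rot: [[0.001, 0.199, 0.98], [0.0, 0.98, -0.199], [-1.0, 0.0, 0.001]]
wrist_force: [-0.1, 3.6, 3.7]
gripper_width: 0.004
```

>>> play_rows(
  commands=[
    {"fingers": 1, "tx": 0, "ty": -0.001, "tz": 0, "ax": 0, "ay": 0, "az": 0},
    {"fingers": 1, "tx": 0, "ty": -0.002, "tz": 0, "ax": 0, "ay": 0, "az": 0},
    {"fingers": 1, "tx": 0, "ty": -0.002, "tz": 0, "ax": 0, "ay": 0, "az": 0},
  ],
)

```text
time_s: 22.7
tcp_pos: [0.4591, 0.258, 0.0647]
ee_rot: [[0.001, 0.199, 0.98], [0.0, 0.98, -0.199], [-1.0, 0.0, 0.0]]
wrist_force: [-0.1, 4.1, 3.8]
gripper_width: 0.002
```

Still sliding at about 4 N, so I'll keep pushing in small steps.

>>> play_rows(
  commands=[
    {"fingers": 1, "tx": 0, "ty": -0.001, "tz": 0, "ax": 0, "ay": 0, "az": 0},
    {"fingers": 1, "tx": 0, "ty": -0.002, "tz": 0, "ax": 0, "ay": 0, "az": 0},
    {"fingers": 1, "tx": 0, "ty": -0.003, "tz": 0, "ax": 0, "ay": 0, "az": 0},
    {"fingers": 1, "tx": 0, "ty": -0.003, "tz": 0, "ax": 0, "ay": 0, "az": 0},
  ],
)

```text
time_s: 23.03
tcp_pos: [0.4586, 0.2558, 0.0647]
ee_rot: [[0.0, 0.199, 0.98], [0.0, 0.98, -0.199], [-1.0, 0.0, 0.0]]
wrist_force: [0.6, 3.1, 2.7]
gripper_width: 0.007
```

>>> play_rows(
  commands=[
    {"fingers": 1, "tx": 0, "ty": -0.001, "tz": 0, "ax": 0, "ay": 0, "az": 0},
    {"fingers": 1, "tx": 0, "ty": -0.002, "tz": 0, "ax": 0, "ay": 0, "az": 0},
    {"fingers": 1, "tx": 0, "ty": -0.003, "tz": 0, "ax": 0, "ay": 0, "az": 0},
    {"fingers": 1, "tx": 0, "ty": -0.003, "tz": 0, "ax": 0, "ay": 0, "az": 0},
  ],
)

```text
time_s: 23.37
tcp_pos: [0.4586, 0.2557, 0.0647]
ee_rot: [[0.003, 0.199, 0.98], [0.004, 0.98, -0.199], [-1.0, 0.005, 0.002]]
wrist_force: [-0.9, 8.9, 1.2]
gripper_width: 0.004
```

>>> play_rows(
  commands=[
    {"fingers": 1, "tx": 0, "ty": -0.001, "tz": 0, "ax": 0, "ay": 0, "az": 0},
    {"fingers": 1, "tx": 0, "ty": -0.002, "tz": 0, "ax": 0, "ay": 0, "az": 0},
    {"fingers": 1, "tx": 0, "ty": -0.003, "tz": 0, "ax": 0, "ay": 0, "az": 0},
    {"fingers": 1, "tx": 0, "ty": -0.003, "tz": 0, "ax": 0, "ay": 0, "az": 0},
  ],
)

```text
time_s: 23.7
tcp_pos: [0.4587, 0.2555, 0.0649]
ee_rot: [[0.005, 0.199, 0.98], [0.008, 0.98, -0.199], [-1.0, 0.009, 0.003]]
wrist_force: [-2.9, 15.6, -0.6]
gripper_width: 0.001
```

Solid stop at 15.6 N, at the position predicted for closed. I'll back off, lift, and look at the vise.

>>> play_rows(
  commands=[
    {"fingers": 1, "tx": 0, "ty": 0.01, "tz": 0, "ax": 0, "ay": 0, "az": 0},
    {"fingers": 1, "tx": 0, "ty": 0.025, "tz": 0, "ax": 0, "ay": 0, "az": 0},
    {"fingers": 1, "tx": -0.02, "ty": 0.03, "tz": 0, "ax": 0, "ay": 0, "az": 0},
    {"fingers": 1, "tx": -0.07, "ty": 0.03, "tz": 0, "ax": 0, "ay": 0, "az": 0},
    {"fingers": 0, "tx": -0.12, "ty": 0.03, "tz": 0, "ax": 0, "ay": 0, "az": 0},
  ],
)

```text
time_s: 24.12
tcp_pos: [0.4601, 0.2713, 0.1528]
ee_rot: [[-0.007, 0.199, 0.98], [-0.008, 0.98, -0.199], [-1.0, -0.009, -0.005]]
wrist_force: [2.1, 0.7, 0.2]
gripper_width: 0.029
```

>>> play_rows(
  commands=[
    {"fingers": -1, "tx": -0.03, "ty": 0, "tz": 0.03, "ax": -0.03, "ay": 0, "az": 0},
    {"fingers": -1, "tx": -0.06, "ty": -0.02, "tz": 0.06, "ax": -0.0638, "ay": 0, "az": 0},
    {"fingers": -1, "tx": -0.06, "ty": -0.04, "tz": 0.09, "ax": -0.0638, "ay": 0, "az": 0},
    {"fingers": -1, "tx": -0.06, "ty": -0.04, "tz": 0.09, "ax": -0.0638, "ay": 0, "az": 0},
  ],
)

```text
time_s: 24.45
tcp_pos: [0.5239, 0.2277, 0.1999]
ee_rot: [[-0.001, 0.004, 1.0], [-0.002, 1.0, -0.004], [-1.0, -0.002, -0.001]]
wrist_force: [-0.8, 0.2, -0.7]
gripper_width: 0.3
```

```bash
python3 - <<'E'
from h import *
s=r.sense();p=viewer.capture('wrist');save(p,'w11.png',(205,40,405,180),4)
print(s['tcp_pos'],np.round(s['ee_rot'],3));np.savez('w11.npz',pos=s['tcp_pos'],rot=s['ee_rot'])
E
```

```text
[0.52386279 0.2277004  0.19985261] [[-0.001  0.004  1.   ]
 [-0.002  1.    -0.004]
 [-1.    -0.002 -0.001]]
```

View pics/w11.png

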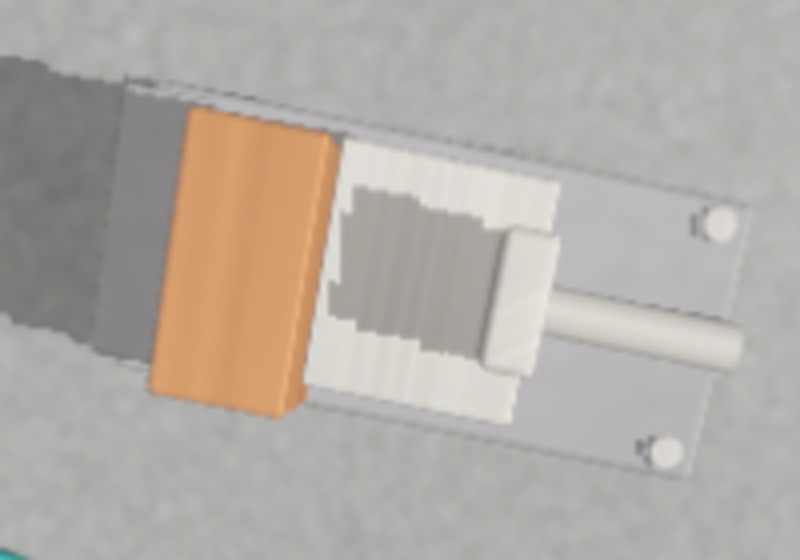

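```bash
python3 - <<'E'
from h import *
d=np.load('w11.npz');s=dict(tcp_pos=d['pos'],ee_rot=d['rot']);p=viewer.capture('wrist')
a=np.radians(-11.48);o=np.array([.4465,.1997])
def V(px,z):
    X=back(p,np.array(px)/4+[205,40],z,s)[:,:2]-o;return X@np.array([[np.cos(a),-np.sin(a)],[np.sin(a),np.cos(a)]])
B=V([[190,108],[330,135],[150,393],[285,418]],.061);print('block',B.round(4),B.mean(0).round(4))
print('jaw face',V([[345,140],[305,383]],.036).round(4),'base corners',V([[748,203],[688,478]],.008).round(4),'fixed outer',V([[125,78],[92,352]],.036).round(4))
E
```

```text
block [[-0.025  -0.0318]
 [-0.0252 -0.0026]
 [ 0.0341 -0.0315]
 [ 0.0337 -0.002 ]] [ 0.0044 -0.017 ]
jaw face [[-0.0272 -0.0019]
 [ 0.0276 -0.0015]] base corners [[-0.0351  0.0957]
 [ 0.0344  0.0973]] fixed outer [[-0.0309 -0.0525]
 [ 0.0302 -0.0516]]
```

>>> play_rows(
  commands=[
    {"fingers": -1, "tx": 0, "ty": -0.055, "tz": 0.01, "ax": 0, "ay": 0, "az": 0},
    {"fingers": -1, "tx": 0, "ty": -0.11, "tz": 0.02, "ax": 0, "ay": 0, "az": 0},
    {"fingers": -1, "tx": 0, "ty": -0.165, "tz": 0.03, "ax": 0, "ay": 0, "az": 0},
    {"fingers": -1, "tx": 0, "ty": -0.22, "tz": 0.04, "ax": 0, "ay": 0, "az": 0},
    {"fingers": -1, "tx": 0, "ty": -0.275, "tz": 0.05, "ax": 0, "ay": 0, "az": 0},
  ],
)

```text
time_s: 24.97
tcp_pos: [0.5579, 0.0243, 0.1982]
ee_rot: [[-0.004, -0.002, 1.0], [-0.001, 1.0, 0.002], [-1.0, -0.001, -0.004]]
wrist_force: [0.8, 0.4, 0.0]
gripper_width: 0.776
```

>>> play_rows(
  commands=[
    {"fingers": -1, "tx": 0, "ty": -0.055, "tz": 0.01, "ax": 0, "ay": 0, "az": 0},
    {"fingers": -1, "tx": 0, "ty": -0.11, "tz": 0.02, "ax": 0, "ay": 0, "az": 0},
    {"fingers": -1, "tx": 0, "ty": -0.165, "tz": 0.03, "ax": 0, "ay": 0, "az": 0},
    {"fingers": -1, "tx": 0, "ty": -0.22, "tz": 0.04, "ax": 0, "ay": 0, "az": 0},
    {"fingers": -1, "tx": 0, "ty": -0.265, "tz": 0.05, "ax": 0, "ay": 0, "az": 0},
  ],
)

```text
time_s: 25.38
tcp_pos: [0.5956, -0.1747, 0.1979]
ee_rot: [[-0.005, -0.0, 1.0], [0.0, 1.0, 0.0], [-1.0, 0.0, -0.005]]
wrist_force: [0.9, 0.0, -0.3]
gripper_width: 0.991
```

>>> play_rows(
  commands=[
    {"fingers": -1, "tx": 0, "ty": 0, "tz": 0, "ax": 0, "ay": 0, "az": 0},
    {"fingers": -1, "tx": 0, "ty": 0, "tz": 0, "ax": 0, "ay": 0, "az": 0},
  ],
)

```text
time_s: 25.55
tcp_pos: [0.5957, -0.1742, 0.1974]
ee_rot: [[-0.005, 0.003, 1.0], [0.0, 1.0, -0.003], [-1.0, 0.0, -0.005]]
wrist_force: [0.0, 0.7, -0.4]
gripper_width: 0.997
```

```bash
python3 - <<'E'
from h import *
look([('disc_small',.018)],'w12.png')
E
python3 rim.py
```

```text
disc_small 0.81 [302. 164.] 812 edge 146 mean [ 0.5712 -0.1909] rect [ 571.1 -191.2] [31.  31.5] 44.8 [199 146 102]
25.55 [ 0.5957 -0.1742  0.1974] camc [ 0.527 -0.174  0.341]
25.65 [ 0.596  -0.1722  0.1983] camc [ 0.527 -0.173  0.342]
[ 468  206   50   45 1016] x 0.6211 0.6727 y -0.0061 0.0492
[589 209  45  24 334] x 0.6247 0.6525 y 0.1325 0.1919
```

Vise check: block at vise x +4 mm, y -17 mm, and jaw face at -2 mm, so it's clamped snug and aligned. On to the small disc.

>>> play_rows(
  commands=[
    {"fingers": -0.3, "tx": 0.04, "ty": -0.015, "tz": -0.02, "ax": 0, "ay": 0, "az": 0},
    {"fingers": -0.3, "tx": 0.09, "ty": -0.023, "tz": -0.033, "ax": 0, "ay": 0, "az": 0},
    {"fingers": -0.3, "tx": 0.13, "ty": -0.023, "tz": -0.033, "ax": 0, "ay": 0, "az": 0},
    {"fingers": -0.3, "tx": 0.155, "ty": -0.023, "tz": -0.033, "ax": 0, "ay": 0, "az": 0},
    {"fingers": -0.3, "tx": 0.155, "ty": -0.023, "tz": -0.033, "ax": 0, "ay": 0, "az": 0},
  ],
)

```text
time_s: 26.12
tcp_pos: [0.5687, -0.1883, 0.0788]
ee_rot: [[-0.01, -0.001, 1.0], [0.002, 1.0, 0.002], [-1.0, 0.002, -0.01]]
wrist_force: [-0.7, 0.5, 0.6]
gripper_width: 0.711
```

>>> play_rows(
  commands=[
    {"fingers": -0.3, "tx": 0, "ty": 0, "tz": 0, "ax": 0, "ay": 0, "az": 0},
    {"fingers": -0.3, "tx": 0, "ty": 0, "tz": 0, "ax": 0, "ay": 0, "az": 0},
  ],
)

```text
time_s: 26.28
tcp_pos: [0.5736, -0.1896, 0.085]
ee_rot: [[0.003, -0.003, 1.0], [-0.001, 1.0, 0.003], [-1.0, -0.001, 0.003]]
wrist_force: [-0.4, -0.9, 0.2]
gripper_width: 0.662
```

```bash
python3 - <<'E'
from h import *
s,p=look([('disc_small',.018)])
E
```

```text
disc_small 0.55 [316. 214.] 1716 edge 161 mean [ 0.5698 -0.1912] rect [ 570.4 -191.4] [33.5 30. ] 0.2 [209 155 109]
26.28 [ 0.5736 -0.1896  0.085 ] camc [ 0.503 -0.19   0.228]
```

Target (0.571, -0.191, 0.026).

>>> play_rows(
  commands=[
    {"fingers": -0.3, "tx": 0.04, "ty": -0.002, "tz": -0.0035, "ax": 0, "ay": 0, "az": 0},
    {"fingers": -0.3, "tx": 0.07, "ty": -0.002, "tz": -0.0035, "ax": 0, "ay": 0, "az": 0},
    {"fingers": -0.3, "tx": 0.077, "ty": -0.002, "tz": -0.0035, "ax": 0, "ay": 0, "az": 0},
    {"fingers": -0.3, "tx": 0.077, "ty": -0.002, "tz": -0.0035, "ax": 0, "ay": 0, "az": 0},
    {"fingers": 0, "tx": 0.077, "ty": -0.002, "tz": -0.0035, "ax": 0, "ay": 0, "az": 0},
  ],
)

```text
time_s: 26.8
tcp_pos: [0.5708, -0.192, 0.0269]
ee_rot: [[0.002, -0.001, 1.0], [-0.001, 1.0, 0.001], [-1.0, -0.001, 0.002]]
wrist_force: [0.8, 0.1, 1.0]
gripper_width: 0.627
```

>>> play_rows(
  commands=[
    {"fingers": 1, "tx": 0, "ty": 0, "tz": 0, "ax": 0, "ay": 0, "az": 0},
    {"fingers": 1, "tx": 0, "ty": 0, "tz": 0, "ax": 0, "ay": 0, "az": 0},
    {"fingers": 1, "tx": 0, "ty": 0, "tz": 0, "ax": 0, "ay": 0, "az": 0},
    {"fingers": 1, "tx": 0, "ty": 0, "tz": 0, "ax": 0, "ay": 0, "az": 0},
    {"fingers": 1, "tx": 0, "ty": 0, "tz": 0, "ax": 0, "ay": 0, "az": 0},
  ],
)

```text
time_s: 27.22
tcp_pos: [0.5702, -0.1919, 0.0265]
ee_rot: [[0.001, -0.001, 1.0], [-0.0, 1.0, 0.001], [-1.0, -0.0, 0.001]]
wrist_force: [-0.1, 1.2, 3.8]
gripper_width: 0.356
```

>>> play_rows(
  commands=[
    {"fingers": 1, "tx": 0, "ty": 0, "tz": 0, "ax": 0, "ay": 0, "az": 0},
    {"fingers": 1, "tx": 0, "ty": 0, "tz": 0, "ax": 0, "ay": 0, "az": 0},
    {"fingers": 1, "tx": 0, "ty": 0, "tz": 0, "ax": 0, "ay": 0, "az": 0},
  ],
)

```text
time_s: 27.47
tcp_pos: [0.5702, -0.1919, 0.0265]
ee_rot: [[0.001, -0.001, 1.0], [-0.0, 1.0, 0.001], [-1.0, -0.0, 0.001]]
wrist_force: [-0.5, 0.5, 5.4]
gripper_width: 0.358
```

>>> play_rows(
  commands=[
    {"fingers": 1, "tx": -0.04, "ty": 0, "tz": 0, "ax": 0, "ay": 0, "az": 0},
    {"fingers": 1, "tx": -0.09, "ty": 0, "tz": 0, "ax": 0, "ay": 0, "az": 0},
    {"fingers": 1, "tx": -0.11, "ty": 0.045, "tz": 0.017, "ax": 0, "ay": 0, "az": 0},
    {"fingers": 1, "tx": -0.11, "ty": 0.095, "tz": 0.036, "ax": 0, "ay": 0, "az": 0},
    {"fingers": 1, "tx": -0.11, "ty": 0.145, "tz": 0.055, "ax": 0, "ay": 0, "az": 0},
  ],
)

```text
time_s: 27.88
tcp_pos: [0.6117, -0.0825, 0.1097]
ee_rot: [[0.003, 0.002, 1.0], [0.0, 1.0, -0.002], [-1.0, 0.0, 0.003]]
wrist_force: [0.4, -0.6, 0.1]
gripper_width: 0.354
```

>>> play_rows(
  commands=[
    {"fingers": 1, "tx": 0, "ty": 0.05, "tz": 0.018, "ax": 0, "ay": 0, "az": 0},
    {"fingers": 1, "tx": 0, "ty": 0.1, "tz": 0.036, "ax": 0, "ay": 0, "az": 0},
    {"fingers": 1, "tx": 0.01, "ty": 0.139, "tz": 0.052, "ax": 0, "ay": 0, "az": 0},
    {"fingers": 1, "tx": 0.05, "ty": 0.139, "tz": 0.052, "ax": 0, "ay": 0, "az": 0},
    {"fingers": 1, "tx": 0.08, "ty": 0.139, "tz": 0.052, "ax": 0, "ay": 0, "az": 0},
  ],
)

```text
time_s: 28.3
tcp_pos: [0.6503, 0.0237, 0.0469]
ee_rot: [[0.001, -0.003, 1.0], [0.001, 1.0, 0.003], [-1.0, 0.001, 0.001]]
wrist_force: [-0.5, -0.4, -1.1]
gripper_width: 0.354
```

>>> play_rows(
  commands=[
    {"fingers": 1, "tx": 0, "ty": 0, "tz": 0, "ax": 0, "ay": 0, "az": 0},
    {"fingers": 1, "tx": 0, "ty": 0, "tz": 0, "ax": 0, "ay": 0, "az": 0},
    {"fingers": 1, "tx": 0, "ty": 0, "tz": 0, "ax": 0, "ay": 0, "az": 0},
  ],
)

```text
time_s: 28.55
tcp_pos: [0.6506, 0.0208, 0.0491]
ee_rot: [[0.002, -0.0, 1.0], [-0.0, 1.0, 0.0], [-1.0, -0.0, 0.002]]
wrist_force: [1.2, 0.0, 1.6]
gripper_width: 0.356
```

Lower to TCP 0.030, release, and retreat.

>>> play_rows(
  commands=[
    {"fingers": 1, "tx": 0.01, "ty": 0, "tz": 0, "ax": 0, "ay": 0, "az": 0},
    {"fingers": 1, "tx": 0.02, "ty": 0, "tz": 0, "ax": 0, "ay": 0, "az": 0},
    {"fingers": 1, "tx": 0.025, "ty": 0, "tz": 0, "ax": 0, "ay": 0, "az": 0},
    {"fingers": 1, "tx": 0.025, "ty": 0, "tz": 0, "ax": 0, "ay": 0, "az": 0},
    {"fingers": 1, "tx": 0.025, "ty": 0, "tz": 0, "ax": 0, "ay": 0, "az": 0},
  ],
)

```text
time_s: 28.97
tcp_pos: [0.65, 0.021, 0.0295]
ee_rot: [[0.0, -0.0, 1.0], [0.0, 1.0, 0.0], [-1.0, 0.0, 0.0]]
wrist_force: [-0.4, 0.7, 0.4]
gripper_width: 0.359
```

>>> play_rows(
  commands=[
    {"fingers": -0.3, "tx": 0, "ty": 0, "tz": 0, "ax": 0, "ay": 0, "az": 0},
    {"fingers": -0.3, "tx": 0, "ty": 0, "tz": 0, "ax": 0, "ay": 0, "az": 0},
    {"fingers": -0.3, "tx": 0, "ty": 0, "tz": 0, "ax": 0, "ay": 0, "az": 0},
    {"fingers": -0.3, "tx": -0.04, "ty": 0, "tz": 0, "ax": 0, "ay": 0, "az": 0},
    {"fingers": -0.3, "tx": -0.09, "ty": 0, "tz": 0, "ax": 0, "ay": 0, "az": 0},
  ],
)

```text
time_s: 29.38
tcp_pos: [0.6472, 0.0206, 0.0936]
ee_rot: [[-0.009, 0.0, 1.0], [-0.002, 1.0, -0.0], [-1.0, -0.002, -0.009]]
wrist_force: [0.5, 0.0, -0.1]
gripper_width: 0.616
```

>>> play_rows(
  commands=[
    {"fingers": -1, "tx": -0.05, "ty": 0, "tz": 0, "ax": 0, "ay": 0, "az": 0},
    {"fingers": -1, "tx": -0.1, "ty": 0, "tz": 0, "ax": 0, "ay": 0, "az": 0},
    {"fingers": -1, "tx": -0.15, "ty": 0, "tz": 0, "ax": 0, "ay": 0, "az": 0},
    {"fingers": -1, "tx": -0.17, "ty": 0.04, "tz": 0.02, "ax": 0, "ay": 0, "az": 0},
    {"fingers": -1, "tx": -0.17, "ty": 0.08, "tz": 0.06, "ax": 0, "ay": 0, "az": 0},
  ],
)

```text
time_s: 29.8
tcp_pos: [0.6952, 0.0802, 0.2328]
ee_rot: [[0.011, 0.001, 1.0], [0.003, 1.0, -0.001], [-1.0, 0.003, 0.011]]
wrist_force: [1.6, 0.6, 1.2]
gripper_width: 0.934
```

>>> play_rows(
  commands=[
    {"fingers": -1, "tx": 0, "ty": 0.05, "tz": 0.02, "ax": 0, "ay": 0, "az": 0},
    {"fingers": -1, "tx": 0, "ty": 0.1, "tz": 0.04, "ax": 0, "ay": 0, "az": 0},
    {"fingers": -1, "tx": 0, "ty": 0.1, "tz": 0.05, "ax": 0, "ay": 0, "az": 0},
    {"fingers": -1, "tx": 0, "ty": 0.1, "tz": 0.05, "ax": 0, "ay": 0, "az": 0},
  ],
)

```text
time_s: 30.13
tcp_pos: [0.7324, 0.1578, 0.2225]
ee_rot: [[-0.001, -0.003, 1.0], [-0.001, 1.0, 0.003], [-1.0, -0.001, -0.001]]
wrist_force: [0.5, -0.2, -0.4]
gripper_width: 1.001
```

```bash
python3 - <<'E'
from h import *
look([('disc_large',.021),('disc_medium',.021),('disc_small',.021),('nest_large',.007),('nest_medium',.007),('nest_small',.007)],'w13.png',1.25)
E
```

```text
disc_medium 0.86 [318. 113.] 1547 edge 90 mean [0.6605 0.1581] rect [660.7 158.2] [44.3 44.1] 28.2 [215 161 115]
disc_small 0.9 [190. 102.] 903 edge 88 mean [0.6514 0.0236] rect [651.4  23.5] [36. 31.] 89.5 [215 164 119]
nest_large 0.75 [418.  81.] 2221 edge 30 mean [0.6208 0.2814] rect [619.3 288.7] [84.  85.6] 26.5 [223 224 218]
nest_medium 0.69 [518. 160.] 3051 edge 89 mean [0.7119 0.3849] rect [712.6 385.7] [72.1 71. ] 7.6 [ 95 205 199]
nest_medium 0.64 [324.  91.] 1909 edge 78 mean [0.6574 0.1576] rect [659.2 157.7] [69.8 69. ] 45.1 [230 231 225]
nest_medium 0.64 [261.  16.] 2468 edge 0 mean [0.5669 0.0974] rect [570.3  97.4] [71.8 40.8] 89.6 [ 87 203 197]
nest_small 0.75 [202.  96.] 1436 edge 75 mean [0.6471 0.0247] rect [649.2  22. ] [58.1 55.1] 89.4 [237 237 232]
30.13 [0.7324 0.1578 0.2225] camc [0.663 0.158 0.366]
```

View pics/w13.png

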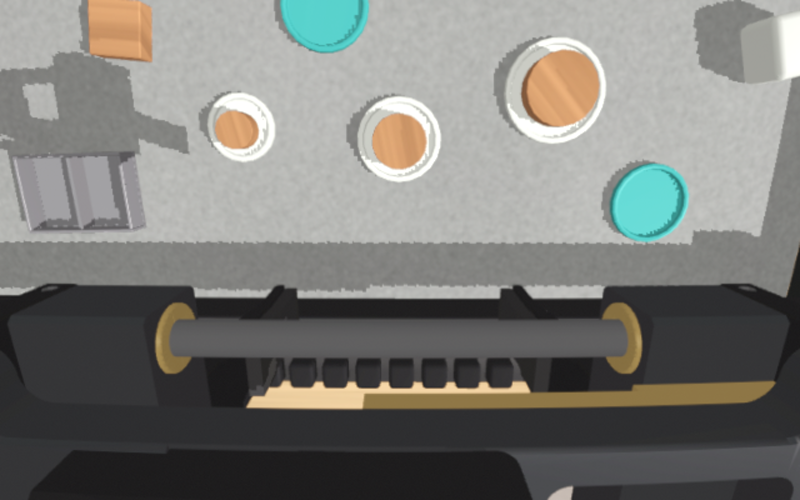

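All three discs lie flat inside their white nests: small at (190,103), medium at (318,113) and large at (449,70), native. One last number check on the large disc, then I'll hand in.

```bash
python3 - <<'E'
from h import *
s=r.sense();p=viewer.capture('wrist');hs=cv2.cvtColor(p['image'],cv2.COLOR_RGB2HSV)
m=((hs[...,0]<22)&(hs[...,1]>80)&(hs[...,2]>120)).astype(np.uint8)
n,l,st,c=cv2.connectedComponentsWithStats(m[:190])
for i in range(1,n):
    if st[i,4]>300:
        v,u=np.nonzero(l==i);P=back(p,np.c_[u,v],.021,s)[:,:2];print(c[i].round(),P.mean(0).round(4),np.ptp(P,0).round(3))
print(s['wrist_force'],s['joint_velocities']);job.finish_job()
E
```

```text
[99. 25.] [ 0.5718 -0.0658] [0.049 0.055]
[450.  71.] [0.6181 0.2882] [0.057 0.063]
[193. 105.] [0.6514 0.0232] [0.029 0.035]
[322. 113.] [0.6606 0.1577] [0.043 0.043]
[-0.07388802 -0.16145984  0.00693768] [ 0.27581702  0.14170488  0.35412068 -0.01208332 -0.06534106 -0.0655544 ]
the job is handed in; nothing more can be done
```

I laid the three discs in their own white nests, clamped the block in the vise, and handed the job in at about 30 s of the 102 s allowed. No verdict was reported, so the results below are my own last camera checks.

- **Discs:** each sits about 1–3 mm from its nest centre, where the limit is 11 mm. In the last picture all three look flat inside their rims. I did not measure their tilt.
- **Vise:** the block is about 4 mm off the jaws' middle along x and at y of -17 mm in the vise frame, lying along the jaws. The jaw face is at about -2 mm, so its travel is about 0.034 m. The push stopped hard at 15.6 N. I measured the block after releasing it and did not go near it again.
- **Robot:** it was clear of everything and open, with wrist force about 0.2 N. The joints were still settling at under 0.4 degrees/s.
- **Disagreements:** the medium nest's y came out 0.153–0.164 m depending on the picture, and I placed at 0.157–0.158 m. The last picture put the nest at 0.158 m. In the last picture the network did not find the large disc, so I measured it by colour instead.

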